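Mix the specimen cups, stow them and clamp the drawer

TASK

Working from left to right along the row of lidded specimen cups on the left of the bench, hold each cup upright and press it squarely onto the mixer's round sprung pad until the pad is fully down, keep it down for two seconds, and stand the mixed cup upright in the drawer of the low cabinet, which you must first pull well out by its handle. There are two or three cups. When all of them are in, push the drawer fully shut, then swing the clamp on top of the cabinet right down over the drawer front; leave the tape roll and the black jar lid where they lie.

Things in the scene. Friction and masses are not known exactly. Their poses are not given: they have to be found in the camera images.
- cup_left_c (a point): centre (30 mm above the foot) of the left-hand cup of the row on the bench at the left; may be absent (the table there is 5 mm higher). White tapered cup, red screw lid, 60 mm tall; lid 57 mm across, from 46 to 59 mm above the foot; body under it 52 mm across, narrower at the foot. z up. 60 to 120 g, weighted low. Left is +y; the row's order is left, middle, right, 65 mm or more from centre to centre at the start
- cup_mid_c (a point): centre (30 mm above the foot) of the middle cup of the row on the bench at the left; may be absent (the table there is 5 mm higher). White tapered cup, red screw lid, 60 mm tall; lid 57 mm across, from 46 to 59 mm above the foot; body under it 52 mm across, narrower at the foot. z up. 60 to 120 g, weighted low. Left is +y; the row's order is left, middle, right, 65 mm or more from centre to centre at the start
- cup_right_c (a point): centre (30 mm above the foot) of the right-hand cup of the row on the bench at the left; may be absent (the table there is 5 mm higher). White tapered cup, red screw lid, 60 mm tall; lid 57 mm across, from 46 to 59 mm above the foot; body under it 52 mm across, narrower at the foot. z up. 60 to 120 g, weighted low. Left is +y; the row's order is left, middle, right, 65 mm or more from centre to centre at the start
- mixer: fixed touch mixer on the bench at the right: white rounded housing 120 x 104 mm, 58 mm tall, control knob on its front; origin under its centre; its front faces its own -x
- pad_top (a point): centre of the top of the mixer's sprung pad, a flat black rubber disc 70 mm across, 81 mm above the bench at rest; moves down with the pad; z axis up
- pad (a joint): how far the pad is pressed down, m: 0 at rest, 0.010 at its stop; it takes 3 N to start and 9 N to reach the stop, and it springs back up
- cab: low fixed sample cabinet, 250 mm deep (its x), 290 mm wide (its y), 105 mm tall, origin under its centre; its front faces its own -x, towards the robot; a flat slide box is fixed on the rear of its top
- drawer_floor (a point): centre of the drawer's inner floor (moves with the drawer), 22 mm above the bench; axes as the cabinet's. The inside is 205 mm along x by 254 mm along y; the walls stand about 60 to 71 mm above the floor. With the drawer open by d, the inside from x = -0.10 to x = d - 0.02 is clear of the cabinet's top
- cab_drawer0_handle (a point): middle of the drawer's bar handle: a round steel bar 11 mm thick, 120 mm long along the cabinet's y, 35 mm in front of the drawer front and 77 mm above the bench
- cab_drawer0 (a joint): drawer opening, m: 0 fully shut, 0.18 fully open; slides out along the cabinet's -x; starts shut or up to 0.03 open; light friction, about 1 to 2 N; stays where it is left
- clamp_grip (a point): middle of the black grip bar (22 mm thick, 36 mm long along the cabinet's y) on the end of the clamp, an L-shaped steel arm on the cabinet's top, left front. Its hinge lies at x -0.055, y 0.105, z 0.123 in the cabinet's frame. Clamp down: grip at x -0.136, z 0.133, hook in front of the drawer front. Stays where left; about 2 N at the grip moves it
- clamp (a joint): clamp angle, rad: 0 right down over the drawer front, grows as it is raised (up and back); starts raised 0.85 to 1.1; 1.3 at most
- tape: roll of tape lying on the bench, 96 mm across, 25 mm tall, a bystander; origin under its centre
- black_lid: black jar lid lying on the bench, 64 mm across, 11 mm tall, a bystander; origin under its centre
- cup_left: the left-hand specimen cup itself; origin under its foot (the point above is its centre)
- cup_mid: the middle specimen cup itself; origin under its foot (the point above is its centre)
- cup_right: the right-hand specimen cup itself; origin under its foot (the point above is its centre)

How it is judged:
On the way, in this order (a step that is already met when the one before it is completed fails the run):
1. the left-hand cup, if present, is held upright on the pad with the pad pressed fully down (cup centre within about 1.5 mm of its lowest possible height), for 1.2 s (horizontal distance between cup_left_c and pad_top below 0.02 m and height (world z) of cup_left_c between 0.09 and 0.1027 m and angle between cup_left_c's own z axis and vertical below 0.25 rad), for 1.2 s.
2. the middle cup, if present, is held upright on the pad with the pad pressed fully down (cup centre within about 1.5 mm of its lowest possible height), for 1.2 s (horizontal distance between cup_mid_c and pad_top below 0.02 m and height (world z) of cup_mid_c between 0.09 and 0.1027 m and angle between cup_mid_c's own z axis and vertical below 0.25 rad), for 1.2 s.
3. the right-hand cup, if present, is held upright on the pad with the pad pressed fully down (cup centre within about 1.5 mm of its lowest possible height), for 1.2 s (horizontal distance between cup_right_c and pad_top below 0.02 m and height (world z) of cup_right_c between 0.09 and 0.1027 m and angle between cup_right_c's own z axis and vertical below 0.25 rad), for 1.2 s.
4. the drawer is shut with every cup upright in it (x of cup_left_c in the frame of drawer_floor between -0.105 and 0.105 m and y of cup_left_c in the frame of drawer_floor between -0.13 and 0.13 m and z of cup_left_c in the frame of drawer_floor between 0.018 and 0.042 m and angle between each of cup_left_c, cup_mid_c, cup_right_c's own z axis and vertical below 0.25 rad and x of cup_mid_c in the frame of drawer_floor between -0.105 and 0.105 m and y of cup_mid_c in the frame of drawer_floor between -0.13 and 0.13 m and z of cup_mid_c in the frame of drawer_floor between 0.018 and 0.042 m and x of cup_right_c in the frame of drawer_floor between -0.105 and 0.105 m and y of cup_right_c in the frame of drawer_floor between -0.13 and 0.13 m and z of cup_right_c in the frame of drawer_floor between 0.018 and 0.042 m and value of joint cab_drawer0 below 0.006 m), for 0.2 s.
5. the clamp is down over the shut drawer (value of joint cab_drawer0 below 0.006 m and value of joint clamp below 0.08 rad), for 0.2 s.
At the end, for the whole second after the job is handed in: every cup present stands upright (within 14 degrees) on the drawer's floor, at rest; the drawer is shut to within 6 mm and the clamp is down to within 0.08 rad (all of step 5 and x of cup_left_c in the frame of drawer_floor between -0.105 and 0.105 m and y of cup_left_c in the frame of drawer_floor between -0.13 and 0.13 m and z of cup_left_c in the frame of drawer_floor between 0.018 and 0.042 m and angle between each of cup_left_c, cup_mid_c, cup_right_c's own z axis and vertical below 0.25 rad and x of cup_mid_c in the frame of drawer_floor between -0.105 and 0.105 m and y of cup_mid_c in the frame of drawer_floor between -0.13 and 0.13 m and z of cup_mid_c in the frame of drawer_floor between 0.018 and 0.042 m and x of cup_right_c in the frame of drawer_floor between -0.105 and 0.105 m and y of cup_right_c in the frame of drawer_floor between -0.13 and 0.13 m and z of cup_right_c in the frame of drawer_floor between 0.018 and 0.042 m and linear speed of each of cup_left, cup_mid, cup_right below 0.02 m/s); the robot touches nothing.
It fails at once if the tape roll or the black lid is moved by more than 5 cm (distance of any of tape, black_lid from where it was at the start of the episode above 0.05 m).
Of cup_left, cup_mid, cup_right only 2 to 3 are there at a start; the rules pass over those that are not, and their reading is None.
At some moment in a run one of cup_left, cup_mid, cup_right may be knocked a few centimetres aside while the robot is not near it.
It also fails if it takes over 210 s, if anything falls off the work surface, if the arm or the gripper's body presses on something with over 40 N, if the wrist force passes 120 N, or if a joint passes its speed limit or range.

ROBOT

A 7-joint arm with a two-finger parallel gripper is mounted at the origin on the work surface; the furniture and walls round the work are solid. World frame = base frame: x ahead of the robot, y to its left, z up, the work surface at z = 0. Lengths are in m, angles in rad, forces in N, time in s.
With the tool pointing down it reaches from about 0.425 to 0.925 m from the base axis. Payload 6.8 kg.
Tool frame: the origin (TCP) lies between the finger pads; the fingertips stand 11 mm ahead of it and the grasp point (between the pads) lies 8 mm behind it; z points along the fingers, y is the line along which they close (so a half turn about z gives the same grasp; the last joint's range is limited). The gripper opens to 85 mm and grips with 20 to 120 N. Pads are 22 mm wide; open, the fingers measure 114 mm over their backs; the gripper's body (76 mm by 85 mm) begins 54 mm behind the grasp point. The pads swing forward as they close: fully open they stand 13 mm farther back than shut.
Start: joints at [-0.108, 0.477, 0.022, 1.555, -0.011, 1.109, -0.083], TCP at [0.675, 0, 0.242] pointing down, gripper open.
Joint ranges: [-2.96, 2.96], [-0.34, 2.1], [-1.41, 1.46], [0.24, 2.44], [-1.37, 4.51], [0.17, 1.92], [-2.96, 2.96]. Speed limits (rad/s): [2.39, 2.39, 3.14, 3.14, 3.14, 3.14, 3.14].

INTERFACE

Orientations are given as a rotation vector (axis times angle).
In Python, from bench import r gives the robot as it stands.
- The arm moves only by the tool send_rows, never from a script. Its argument "deltas" is a list of rows, each an object of numbers: "dx", "dy", "dz": the shift along the world's x, y, z in mm; "rx", "ry", "rz": the turn, a rotation vector about the world's x, y, z in degrees. A call has 1 to 5 rows; each row is the pose to reach, as a shift and turn from the pose commanded when the call began; what a row does not reach only later rows make up. A row lasts 1/12 s, in which the tool goes at most 41.7 mm and 7.16 degrees, less where a joint would pass 70% of its speed; a pose out of reach is approached as far as the arm can. A call with a gripper value outside its range is refused whole. "jaw" is the finger opening in mm, from 0 to 85.4, set as the call begins (left out, the last holds). The fingers move at their own pace and stop on an object; "newtons" is the grip in N (left out, the last holds). Time passes only in rows, so rows that repeat a pose let the fingers close. It gives the time, the measured TCP pose, the force, the opening and the grip force at its end, in the units of the state.
- r.get_obs(): the state, without advancing time (a new reading comes with each control period).
- r.grab_frame(name): name is "scene" or "side" or "wrist"; returns a dict with "frame" (480x640x3 uint8, blue, green, red), "z_map" (480x640 float32, m along the optical axis (not along the pixel's ray), 0 where there is no reading), "vertical_fov" (degrees; the focal length in pixels is half the picture's height over the tangent of half this angle, whatever the lens; pixels are square), "cx", "cy" (the principal point, pixels), "xyz" and "orientation" of the camera in the world. Camera axes: x right, y down, z forward; pixel columns grow to the right and rows downward; lengths in m; the calibration is good to about 2 mm. The wrist camera is an equidistant fisheye: a pixel r from the principal point sees the ray r / f radians off the axis. A picture is of the moment at which its call begins.
- r.hand_in(): hands the job in; it is judged then, once.
The state is a dict: "clock": time; "joints": joint angles; "qvel": joint speeds; "tau": joint torques, N m; "tcp_pos": TCP position; "orientation": TCP orientation; "contact_force": force on the tool from outside, world axes, zero at the start; "moment": the same for the moment, N m; "grip_width": finger opening in m; "gripper_force": force on a finger pad.
Only numpy, scipy, OpenCV 4.12 (cv2) and the standard library are available. Lean on these libraries where they do the work, as an engineer would, in place of code of your own. Each camera call takes 0.05 s, during which the arm holds its last target. There are 200 camera calls.

## Working session

There is one attempt and no reset: what is moved stays moved. The work goes in short steps, Python scripts to look and compute and a tool call to move; the robot and the scene stay as the last step left them, time stands still between calls to the robot, and variables do not carry over. Pictures are saved under pics/ and viewed, at most 14 in all, crops included, and the job is handed in when it is done.

Besides the shell and the picture viewer there is one more tool, called after ">>>" by a JSON object that holds its "name" and its "arguments". send_rows: Moves the arm, as the interface text tells. Its arguments: {"type":"object","properties":{"deltas":{"type":"array","items":{"type":"object","properties":{"dx":{"type":"number"},"dy":{"type":"number"},"dz":{"type":"number"},"rx":{"type":"number"},"ry":{"type":"number"},"rz":{"type":"number"}}}},"jaw":{"type":"number"},"newtons":{"type":"number"}},"required":["deltas"]}

```bash
mkdir -p pics; cat > h.py <<'E'
import numpy as np, cv2
from scipy.spatial.transform import Rotation as R
from bench import r
def grab(n):
    d=r.grab_frame(n); np.savez('%s.npz'%n,**{k:np.asarray(v) for k,v in d.items()}); return d
def rot(o):
    o=np.asarray(o,float); return o if o.shape==(3,3) else R.from_rotvec(o).as_matrix()
def cloud(d,fish=False):
    z=d['z_map']; H,W=z.shape; f=H/2/np.tan(np.radians(d['vertical_fov'])/2)
    u,v=np.meshgrid(np.arange(W),np.arange(H)); a=(u-d['cx'])/f; b=(v-d['cy'])/f
    if fish:
        t=np.hypot(a,b); k=np.tan(np.minimum(t,1.5))/np.maximum(t,1e-9); a=a*k; b=b*k
    P=np.stack([a*z,b*z,z],-1)@rot(d['orientation']).T+np.asarray(d['xyz'])
    P[z<=0]=np.nan; return P
E
python3 - <<'E'
from h import *
o=r.get_obs(); print(o)
for n in ['scene','side']:
    d=grab(n); cv2.imwrite('pics/%s0.png'%n,d['frame']); print(n,d['xyz'],d['orientation'],d['vertical_fov'],d['cx'],d['cy'])
E
```

```text
{'clock': 0.0, 'joints': array([-0.10811015,  0.47780259,  0.02230929,  1.55645158, -0.01149567,
        1.10933724, -0.08316085]), 'qvel': array([ 6.00070353e-05,  1.62206510e-03,  1.35827400e-04, -4.52636652e-04,
       -3.51735111e-04,  1.44422347e-03, -9.99524837e-04]), 'tau': array([-5.45967814e-04, -5.96443820e+01,  1.60769675e+00, -2.81194621e+01,
        1.24063640e-02,  9.39900521e-03,  2.20753498e-05]), 'tcp_pos': array([6.74414443e-01, 9.89035200e-06, 2.41323408e-01]), 'orientation': array([-2.22057261e+00, -2.22057234e+00,  2.21634499e-03]), 'contact_force': array([-0.29451635,  0.81153916, -0.04882313]), 'moment': array([-0.01519818,  0.02343787, -0.00642255]), 'gripper_force': 0.0, 'grip_width': 0.08528600513284981}
scene [ 0.18982976 -0.70788803  0.52802935] [-1.96852202  0.51659892 -0.28889422] 55.233505182498746 312.63518795552113 229.84863784462468
side [0.12687285 0.88889101 0.55267411] [-0.6495615   2.33869926 -1.47928863] 56.74096225175255 318.7838280939911 231.69182999302987
```

View pics/scene0.png

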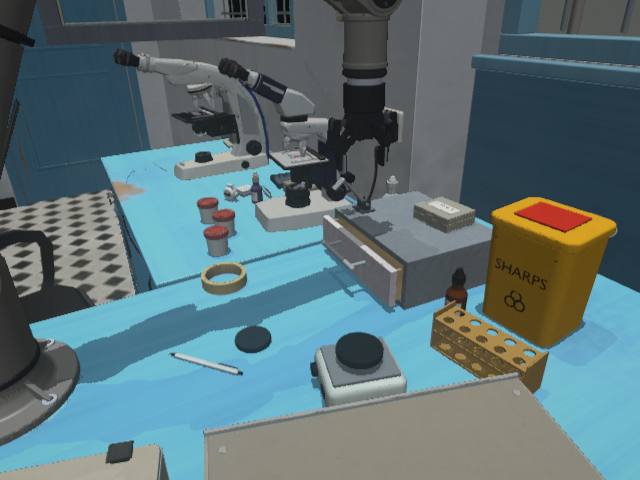

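View pics/side0.png

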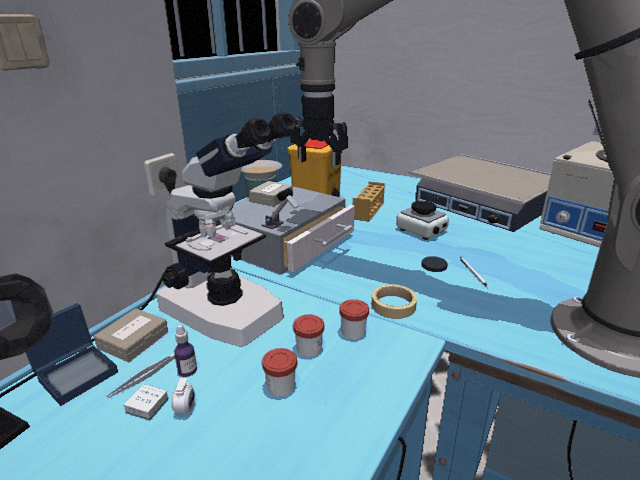

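The scene view shows three cups at (208,208), (223,222) and (216,240), the mixer pad at (360,350), the drawer front around (365,260) and slightly open, and the clamp at (362,205). The side view shows the cups at (281,365), (309,330) and (354,312). The microscope stands just left of the cabinet.

```bash
cat > m.py <<'E'
from h import *
def lids(d,P):
    hsv=cv2.cvtColor(d['frame'],cv2.COLOR_BGR2HSV)
    m=((hsv[...,0]<8)|(hsv[...,0]>172))&(hsv[...,1]>120)&(hsv[...,2]>60)&(P[...,2]>0.04)&(P[...,2]<0.15)
    n,l,s,c=cv2.connectedComponentsWithStats(m.astype(np.uint8))
    for i in range(1,n):
        if s[i,4]<100: continue
        Q=P[l==i]; zt=np.nanpercentile(Q[:,2],95); T=Q[Q[:,2]>zt-0.003]
        (cx,cy),rad=cv2.minEnclosingCircle(T[:,:2].astype(np.float32))
        print('lid',c[i].round(),s[i,4],'ztop %.4f'%zt,'c',np.round([cx,cy],4),'r %.4f'%rad,'med',np.median(T,0).round(4))
E
python3 - <<'E'
from m import *
for n in ['scene','side']:
    d=dict(np.load(n+'.npz')); P=cloud(d); print(n); lids(d,P)
    # top-down heightmap
    Q=P.reshape(-1,3); C=d['frame'].reshape(-1,3)
    k=np.isfinite(Q[:,0])&(Q[:,2]<0.4)&(Q[:,0]>0.2)&(Q[:,0]<1.15)&(abs(Q[:,1])<0.7)
    Q=Q[k];C=C[k]; o=np.argsort(Q[:,2]); Q=Q[o];C=C[o]
    im=np.zeros((475,700,3),np.uint8); r_=((1.15-Q[:,0])/0.002).astype(int); c_=((0.7-Q[:,1])/0.002).astype(int)
    im[np.clip(r_,0,474),np.clip(c_,0,699)]=C
    for g in range(0,700,50): im[::4,g]=(0,255,0)
    for g in range(25,475,50): im[g,::4]=(0,255,0)
    cv2.imwrite('pics/top_%s.png'%n,im)
    # pad: dark pts 0.07-0.09
    g=P[...,2]
    dark=(d['frame'].max(-1)<70)
    for nm,lo,hi,b in [('pad',.074,.09,(.3,.8,-.5,-.05)),('lid',.007,.016,(.3,.7,-.4,.1))]:
        m=dark&(g>lo)&(g<hi)&(P[...,0]>b[0])&(P[...,0]<b[1])&(P[...,1]>b[2])&(P[...,1]<b[3])
        T=P[m]
        if len(T)>20:
            n_,l,s,c=cv2.connectedComponentsWithStats(m.astype(np.uint8)); i=1+np.argmax(s[1:,4]); T=P[l==i]
            print(nm,len(T),cv2.minEnclosingCircle(T[:,:2].astype(np.float32)),np.median(T,0))
E
```

```text
scene
pad 1273 ((0.49018436670303345, -0.27137288451194763), 0.03515203297138214) [ 0.4879351  -0.27655456  0.08081407]
lid 75 ((0.3905254602432251, -0.09442363679409027), 0.030118297785520554) [ 0.38510434 -0.11226172  0.00917996]
side
lid [354. 310.] 483 ztop 0.0661 c [0.4385 0.2603] r 0.0270 med [0.4392 0.2608 0.0647]
lid [308. 326.] 554 ztop 0.0660 c [0.4863 0.3458] r 0.0274 med [0.4862 0.3467 0.0647]
lid [279. 362.] 764 ztop 0.0660 c [0.4759 0.4486] r 0.0273 med [0.4758 0.4494 0.0645]
pad 203 ((0.4893314838409424, -0.2671523690223694), 0.03481445834040642) [ 0.48684538 -0.26038524  0.08049338]
lid 240 ((0.3906202018260956, -0.0817289650440216), 0.030693143606185913) [ 0.38981452 -0.08012443  0.01069464]
```

View pics/top_side.png

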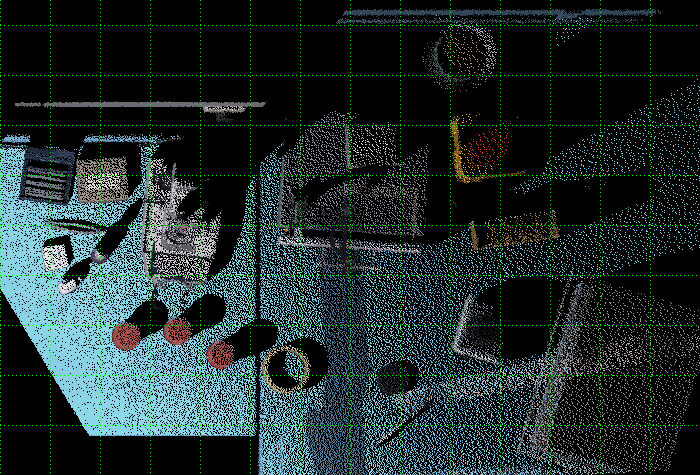

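View pics/top_scene.png

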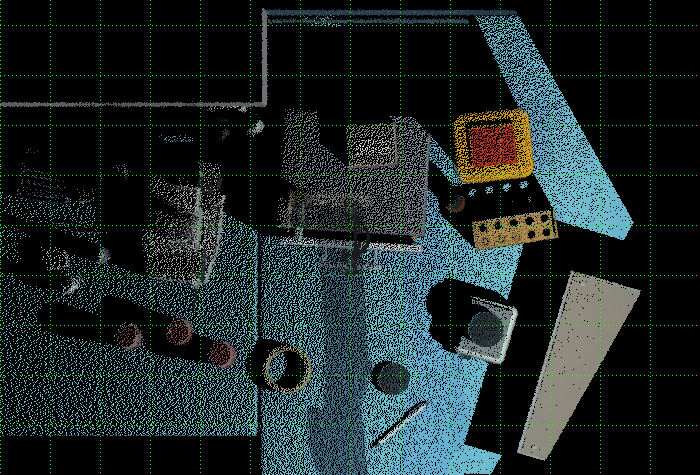

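```bash
python3 - <<'E'
from m import *
A={n:cloud(dict(np.load(n+'.npz'))) for n in ['scene','side']}
for n,P in A.items():
    Q=P.reshape(-1,3); Q=Q[np.isfinite(Q[:,0])]
    b=(Q[:,0]>.55)&(Q[:,0]<1.0)&(Q[:,1]>-.2)&(Q[:,1]<.2)
    T=Q[b&(abs(Q[:,2]-.105)<.004)]
    rc=cv2.minAreaRect(T[:,:2].astype(np.float32)*1000); print(n,'top',rc,np.median(T[:,2]),len(T)); print(cv2.boxPoints(rc).round())
    # cabinet top front edge and drawer front / handle by y slices
    for y in np.arange(-.14,.15,.04):
        s=Q[b&(abs(Q[:,1]-y)<.006)]
        t=s[abs(s[:,2]-.105)<.003]; f=s[(s[:,2]>.03)&(s[:,2]<.062)]; h=s[(s[:,2]>.068)&(s[:,2]<.084)]
        g=lambda a,q:np.round(np.percentile(a[:,0],q),4) if len(a)>3 else None
        print('y %.2f'%y,'top',g(t,3),'front',g(f,5),'h',g(h,3),g(h,50),len(h))
    m=Q[(Q[:,1]>.2)&(Q[:,1]<.55)&(Q[:,2]>.1)&(Q[:,0]<.68)&(Q[:,2]<.6)]
    if len(m): print('tall', m.min(0),m.max(0)); 
    for lo,hi in [(.1,.2),(.2,.3),(.3,.4),(.4,.6)]:
        k=m[(m[:,2]>lo)&(m[:,2]<=hi)]
        if len(k): print(lo,k.min(0).round(3),k.max(0).round(3))
    c=Q[b&(Q[:,2]>.125)&(Q[:,2]<.215)&(Q[:,0]<.78)&(Q[:,1]>.03)]
    print('clamp',len(c),c.min(0) if len(c) else '',c.max(0) if len(c) else '')
    c=c[c[:,2]>.165]; print(len(c),np.median(c,0) if len(c) else '', c.min(0) if len(c) else '', c.max(0) if len(c) else '')
E
```

```text
scene top ((839.0075073242188, 23.184356689453125), (362.9870300292969, 303.1090393066406), 86.4937744140625) 0.10522701258665934 5317
[[ 677. -149.]
 [ 979. -167.]
 [1001.  195.]
 [ 699.  214.]]
y -0.14 top 0.6821 front 0.6458 h 0.6454 0.6548 97
y -0.10 top 0.6867 front 0.6478 h 0.6469 0.6482 25
y -0.06 top 0.6853 front 0.6501 h 0.6109 0.6498 46
y -0.02 top 0.6875 front 0.6524 h 0.6129 0.6526 33
y 0.02 top 0.6896 front 0.6547 h 0.6152 0.654 38
y 0.06 top 0.6929 front 0.6574 h 0.6178 0.6531 32
y 0.10 top 0.6963 front 0.6599 h 0.66 0.6612 19
y 0.14 top 0.6971 front 0.662 h 0.6622 0.6799 12
tall [0.52320203 0.26562073 0.10133711] [0.67994153 0.5019312  0.4290921 ]
0.1 [0.632 0.266 0.101] [0.68  0.502 0.2  ]
0.2 [0.656 0.299 0.203] [0.68  0.367 0.3  ]
0.3 [0.526 0.285 0.3  ] [0.68  0.391 0.4  ]
0.4 [0.523 0.302 0.4  ] [0.591 0.396 0.429]
clamp 343 [0.67053915 0.08177567 0.12530914] [0.7594031  0.11783199 0.20389714]
229 [0.69693997 0.09561139 0.186398  ] [0.67053915 0.08203115 0.16502188] [0.71676445 0.11783199 0.20389714]
side top ((846.3199462890625, -27.182220458984375), (322.0685119
[... 274 characters left out ...]
 0.6507 21
y -0.02 top 0.6884 front 0.6528 h 0.6121 0.6528 23
y 0.02 top 0.6909 front 0.654 h 0.6148 0.6555 29
y 0.06 top 0.6947 front 0.657 h 0.6176 0.6391 36
y 0.10 top 0.6949 front 0.6593 h 0.6598 0.6612 18
y 0.14 top 0.6968 front 0.6652 h 0.6627 0.7139 164
tall [0.52167306 0.26672919 0.10028863] [0.67999236 0.50397696 0.42835695]
0.1 [0.63  0.267 0.1  ] [0.68  0.504 0.183]
0.2 [0.654 0.31  0.201] [0.68  0.376 0.3  ]
0.3 [0.523 0.294 0.3  ] [0.68  0.402 0.4  ]
0.4 [0.522 0.31  0.4  ] [0.584 0.4   0.428]
clamp 341 [0.6701265  0.08426417 0.12516671] [0.75803334 0.12426412 0.20473315]
242 [0.69753593 0.1082443  0.18819459] [0.6701265  0.08507574 0.1652002 ] [0.71761583 0.12426412 0.20473315]
```

>>> {"name": "send_rows", "arguments": {"deltas": [{"dx":-20,"dz":-20,"rz":-1.5},{"dx":-40,"dz":-50,"rz":-3.4},{"dx":-57,"dz":-80,"rz":-3.4},{"dx":-57,"dz":-100,"rz":-3.4},{"dx":-57,"dz":-100,"rz":-3.4}], "jaw": 28, "newtons": 40}}

```text
$.deltas[0]: bad value
```

>>> {"name": "send_rows", "arguments": {"deltas": [{"dz":0},{"dz":0}]}}

```text
$.deltas[0]: bad value
```

```bash
python3 - <<'E'
from m import *
d=grab('wrist'); cv2.imwrite('pics/w1.png',d['frame']); o=r.get_obs(); print(o['clock'],o['tcp_pos'],o['grip_width'],o['contact_force'])
P=cloud(d,True); Q=P.reshape(-1,3); Q=Q[np.isfinite(Q[:,0])]
for y in (-.05,-.04,.04,.05):
    s=Q[(abs(Q[:,1]-y)<.005)&(Q[:,2]>.077)&(Q[:,2]<.086)&(Q[:,0]>.59)&(Q[:,0]<.635)]
    print(y,len(s),s[:,0].min() if len(s) else 0,s[:,0].max() if len(s) else 0)
E
```

```text
0.15 [6.74573503e-01 1.33467963e-08 2.41564346e-01] 0.08546434182220847 [ 0.17397145  0.12043799 -0.01611152]
-0.05 0 0 0
-0.04 0 0 0
0.04 0 0 0
0.05 0 0 0
```

>>> {"name": "send_rows", "arguments": {"deltas": [{"dx":-20,"dy":0,"dz":-20,"rx":0,"ry":0,"rz":-1.5},{"dx":-40,"dy":0,"dz":-50,"rx":0,"ry":0,"rz":-3.4},{"dx":-57,"dy":0,"dz":-80,"rx":0,"ry":0,"rz":-3.4},{"dx":-57,"dy":0,"dz":-100,"rx":0,"ry":0,"rz":-3.4},{"dx":-57,"dy":0,"dz":-100,"rx":0,"ry":0,"rz":-3.4}], "jaw": 28, "newtons": 40}}

```text
clock: 0.57
tcp_pos: [0.6138, -0.0001, 0.1377]
orientation: [-2.282, -2.151, 0.011]
contact_force: [-1.3, -0.6, 0.5]
grip_width: 0.0285
gripper_force: 0.0
```

```bash
python3 - <<'E'
from m import *
d=grab('wrist'); cv2.imwrite('pics/w1.png',d['frame']); o=r.get_obs(); print(o['clock'],o['tcp_pos'],o['grip_width'],o['contact_force'])
P=cloud(d,True); Q=P.reshape(-1,3); Q=Q[np.isfinite(Q[:,0])]
for y in (-.05,-.04,.04,.05):
    s=Q[(abs(Q[:,1]-y)<.005)&(Q[:,2]>.077)&(Q[:,2]<.086)&(Q[:,0]>.59)&(Q[:,0]<.635)]
    print(y,len(s),s[:,0].min() if len(s) else 0,s[:,0].max() if len(s) else 0)
E
```

```text
0.6167 [ 6.16214547e-01 -3.48739790e-05  1.40360990e-01] 0.027830279084295348 [1.39941363 0.3035653  0.46826942]
-0.05 0 0 0
-0.04 0 0 0
0.04 0 0 0
0.05 0 0 0
```

View pics/w1.png

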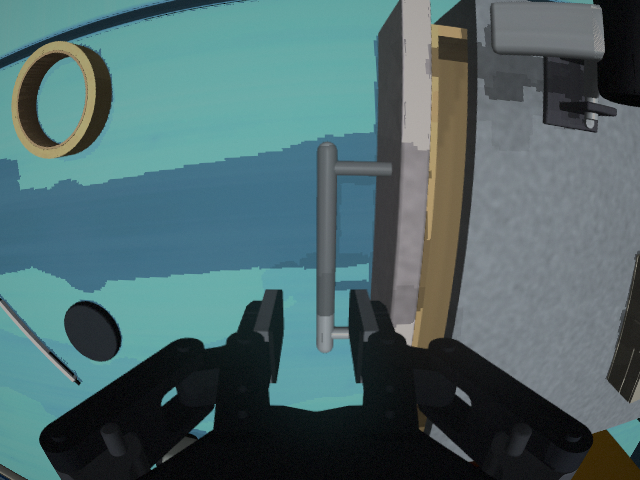

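The wrist picture shows the handle bar at column 326, rows 145–350. It lies between the finger planes at columns 268 and 370, and the clamp grip is at (547,28). I'll check the bar's position along y from the depth readings.

```bash
python3 - <<'E'
from m import *
d=dict(np.load('wrist.npz')); P=cloud(d,True); z=d['z_map']
print(d['xyz'],rot(d['orientation']).round(3).tolist(),d['vertical_fov'])
for u,v in [(326,150),(326,200),(326,250),(326,300),(326,345),(272,350),(360,350),(547,28),(390,100)]:
    print(u,v,z[v,u],P[v,u].round(4))
# ray-plane z=.0825 for bar ends
f=240/np.tan(np.radians(d['vertical_fov'])/2); M=rot(d['orientation'])
for u,v in [(326,145),(326,350),(326,250)]:
    a,b=(u-d['cx'])/f,(v-d['cy'])/f; t=np.hypot(a,b); ray=M@np.array([np.sin(t)*a/t,np.sin(t)*b/t,np.cos(t)])
    k=(.0825-d['xyz'][2])/ray[2]; print((d['xyz']+k*ray).round(4))
E
```

```text
[0.61895566 0.07532188 0.26941948] [[0.998, -0.054, -0.025], [-0.059, -0.955, -0.291], [-0.008, 0.292, -0.956]] 65.70646984690485
326 150 0.19220811 [0.6221 0.0641 0.0718]
326 200 0.20080788 [0.6207 0.037  0.0711]
326 250 0.20842522 [0.6192 0.0086 0.0718]
326 300 0.21705344 [ 0.6176 -0.0223  0.0722]
326 345 0.2250337 [ 0.6161 -0.0533  0.0734]
272 350 0.120609485 [0.5992 0.0056 0.1651]
360 350 0.11958816 [0.6287 0.0045 0.1657]
547 28 0.0742036 [0.6815 0.1038 0.1815]
390 100 0.1933256 [0.6594 0.0903 0.0616]
[0.6221 0.0672 0.0825]
[ 0.6161 -0.0509  0.0825]
[0.6192 0.0123 0.0825]
```

>>> {"name": "send_rows", "arguments": {"deltas": [{"dx":1,"dy":2,"dz":-35,"rx":0,"ry":0,"rz":0},{"dx":1,"dy":4,"dz":-60,"rx":0,"ry":0,"rz":0},{"dx":1,"dy":4,"dz":-72,"rx":0,"ry":0,"rz":0},{"dx":1,"dy":4,"dz":-72,"rx":0,"ry":0,"rz":0}]}}

```text
clock: 0.95
tcp_pos: [0.6184, 0.0041, 0.0688]
orientation: [-2.285, -2.154, 0.003]
contact_force: [-1.2, -0.2, 0.5]
grip_width: 0.0277
gripper_force: 0.0
```

>>> {"name": "send_rows", "arguments": {"deltas": [{"dx":0,"dy":0,"dz":0,"rx":0,"ry":0,"rz":0},{"dx":0,"dy":0,"dz":0,"rx":0,"ry":0,"rz":0},{"dx":0,"dy":0,"dz":0,"rx":0,"ry":0,"rz":0},{"dx":0,"dy":0,"dz":0,"rx":0,"ry":0,"rz":0}], "jaw": 0}}

```text
clock: 1.28
tcp_pos: [0.6204, 0.0039, 0.072]
orientation: [2.285, 2.153, 0.004]
contact_force: [1.4, -0.4, 1.8]
grip_width: 0.0089
gripper_force: 39.5
```

>>> {"name": "send_rows", "arguments": {"deltas": [{"dx":-10,"dy":0.6,"dz":0,"rx":0,"ry":0,"rz":0},{"dx":-30,"dy":1.8,"dz":0,"rx":0,"ry":0,"rz":0},{"dx":-55,"dy":3.3,"dz":0,"rx":0,"ry":0,"rz":0},{"dx":-80,"dy":4.8,"dz":0,"rx":0,"ry":0,"rz":0},{"dx":-95,"dy":5.7,"dz":0,"rx":0,"ry":0,"rz":0}]}}

```text
clock: 1.7
tcp_pos: [0.5231, 0.0099, 0.072]
orientation: [2.285, 2.154, 0.003]
contact_force: [1.9, -1.0, 2.9]
grip_width: 0.0092
gripper_force: 40.5
```

>>> {"name": "send_rows", "arguments": {"deltas": [{"dx":-15,"dy":0.9,"dz":0,"rx":0,"ry":0,"rz":0},{"dx":-30,"dy":1.8,"dz":0,"rx":0,"ry":0,"rz":0},{"dx":-45,"dy":2.7,"dz":0,"rx":0,"ry":0,"rz":0},{"dx":-50,"dy":3,"dz":0,"rx":0,"ry":0,"rz":0},{"dx":-50,"dy":3,"dz":0,"rx":0,"ry":0,"rz":0}]}}

```text
clock: 2.12
tcp_pos: [0.4734, 0.013, 0.0719]
orientation: [2.286, 2.154, 0.003]
contact_force: [-0.5, 0.8, 7.3]
grip_width: 0.0088
gripper_force: 40.9
```

>>> {"name": "send_rows", "arguments": {"deltas": [{"dx":0,"dy":0,"dz":0,"rx":0,"ry":0,"rz":0},{"dx":0,"dy":0,"dz":0,"rx":0,"ry":0,"rz":0},{"dx":0,"dy":0,"dz":0,"rx":0,"ry":0,"rz":0}], "jaw": 28}}

```text
clock: 2.37
tcp_pos: [0.4739, 0.0127, 0.0705]
orientation: [2.286, 2.154, 0.0]
contact_force: [0.0, 0.3, 0.1]
grip_width: 0.0282
gripper_force: 0.0
```

>>> {"name": "send_rows", "arguments": {"deltas": [{"dx":0,"dy":0,"dz":30,"rx":0,"ry":0,"rz":0},{"dx":0,"dy":0,"dz":70,"rx":0,"ry":0,"rz":0},{"dx":0,"dy":0,"dz":110,"rx":0,"ry":0,"rz":0},{"dx":0,"dy":0,"dz":150,"rx":0,"ry":0,"rz":0},{"dx":0,"dy":0,"dz":170,"rx":0,"ry":0,"rz":0}]}}

```text
clock: 2.78
tcp_pos: [0.4756, 0.0128, 0.2449]
orientation: [2.284, 2.152, 0.008]
contact_force: [1.2, 0.2, -0.4]
grip_width: 0.028
gripper_force: 0.0
```

>>> {"name": "send_rows", "arguments": {"deltas": [{"dx":0,"dy":10,"dz":0,"rx":0,"ry":0,"rz":7},{"dx":0,"dy":22,"dz":0,"rx":0,"ry":0,"rz":14},{"dx":0,"dy":35,"dz":0,"rx":0,"ry":0,"rz":21},{"dx":0,"dy":48,"dz":0,"rx":0,"ry":0,"rz":28},{"dx":0,"dy":60,"dz":0,"rx":0,"ry":0,"rz":35}], "jaw": 85}}

```text
clock: 3.2
tcp_pos: [0.4738, 0.0733, 0.2402]
orientation: [-1.524, -2.747, 0.0]
contact_force: [0.4, -0.4, 0.5]
grip_width: 0.0843
gripper_force: 0.0
```

>>> {"name": "send_rows", "arguments": {"deltas": [{"dx":0,"dy":10,"dz":0,"rx":0,"ry":0,"rz":7},{"dx":0,"dy":22,"dz":0,"rx":0,"ry":0,"rz":14},{"dx":0,"dy":35,"dz":0,"rx":0,"ry":0,"rz":21},{"dx":0,"dy":48,"dz":0,"rx":0,"ry":0,"rz":28},{"dx":0,"dy":60,"dz":0,"rx":0,"ry":0,"rz":35}]}}

```text
clock: 3.62
tcp_pos: [0.4737, 0.1333, 0.2401]
orientation: [-0.628, -3.078, 0.0]
contact_force: [0.1, 1.3, -1.0]
grip_width: 0.0851
gripper_force: 0.0
```

>>> {"name": "send_rows", "arguments": {"deltas": [{"dx":0,"dy":10,"dz":0,"rx":0,"ry":0,"rz":7},{"dx":0,"dy":22,"dz":0,"rx":0,"ry":0,"rz":14},{"dx":0,"dy":35,"dz":0,"rx":0,"ry":0,"rz":21},{"dx":0,"dy":40,"dz":0,"rx":0,"ry":0,"rz":23.4}]}}

```text
clock: 3.95
tcp_pos: [0.4736, 0.1745, 0.2401]
orientation: [0.013, -3.141, -0.001]
contact_force: [0.1, 0.9, 0.8]
grip_width: 0.0845
gripper_force: 0.0
```

>>> {"name": "send_rows", "arguments": {"deltas": [{"dx":0,"dy":0,"dz":0,"rx":0,"ry":-6,"rz":0},{"dx":0,"dy":0,"dz":0,"rx":0,"ry":-12,"rz":0},{"dx":0,"dy":0,"dz":0,"rx":0,"ry":-12,"rz":0}]}}

```text
clock: 4.2
tcp_pos: [0.4706, 0.1724, 0.239]
orientation: [-0.004, 2.932, -0.002]
contact_force: [-1.2, 0.5, -1.4]
grip_width: 0.0854
gripper_force: 0.0
```

```bash
python3 - <<'E'
from m import *
o=r.get_obs(); print(o['clock'],o['tcp_pos'],o['grip_width'],o['contact_force'],o['joints'].round(2)); print(rot(o['orientation']).round(3))
for n in ['scene','side']:
    d=grab(n); P=cloud(d); print(n); lids(d,P); cv2.imwrite('pics/%s1.png'%n,d['frame'])
    Q=P.reshape(-1,3); Q=Q[np.isfinite(Q[:,0])]
    for y in (-.12,-.08,-.04,0,.04,.08,.12):
        s=Q[(abs(Q[:,1]-y)<.006)&(Q[:,0]>.42)&(Q[:,0]<.7)]; f=s[(s[:,2]>.03)&(s[:,2]<.06)]; fl=s[abs(s[:,2]-.022)<.003]
        print(y, np.percentile(f[:,0],5).round(4) if len(f)>3 else None, (fl[:,0].min(),fl[:,0].max()) if len(fl) else None)
E
```

```text
4.2 [0.47056276 0.17238666 0.23896894] 0.08540440811110513 [-1.17356314  0.47703835 -1.39703573] [-0.28  0.11 -0.28  2.09  0.21  0.78  0.88]
[[-0.978 -0.003  0.209]
 [-0.003  1.    -0.001]
 [-0.209 -0.002 -0.978]]
scene
-0.12 0.5012 (np.float64(0.5001461734275734), np.float64(0.6202881132146365))
-0.08 0.5028 (np.float64(0.5031466465195045), np.float64(0.5039235212581319))
-0.04 0.5051 (np.float64(0.505604637908463), np.float64(0.6996955764256321))
0 0.5078 (np.float64(0.5077837676371932), np.float64(0.6993015777049918))
0.04 0.5102 (np.float64(0.5105545421884425), np.float64(0.6989909399474769))
0.08 0.5127 (np.float64(0.4205896305710918), np.float64(0.6984502340483193))
0.12 0.589 (np.float64(0.4493189930407842), np.float64(0.698661447899934))
side
lid [354. 310.] 484 ztop 0.0660 c [0.4385 0.2601] r 0.0273 med [0.439  0.2613 0.0646]
lid [308. 326.] 554 ztop 0.0659 c [0.4865 0.3455] r 0.0273 med [0.4861 0.3462 0.0646]
lid [279. 362.] 762 ztop 0.0661 c [0.4749 0.4494] r 0.0277 med [0.4755 0.4491 0.0647]
-0.12 0.5513 (np.float64(0.5850961314256674), np.float64(0.6992610657024434))
-0.08 0.5025 (np.float64(0.5878168064528551), np.float64(0.6993855271480804))
-0.04 0.5047 (np.float64(0.5881559090072257), np.float64(0.6996839828939863))
0 0.5072 (np.float64(0.5084369419394459), np.float64(0.699568078079648))
0.04 0.5097 (np.float64(0.5111741713965743), np.float64(0.5119570435953025))
0.08 0.5126 (np.float64(0.4210522573475849), np.float64(0.5153076302400194))
0.12 0.5146 (np.float64(0.4475589551920971), np.float64(0.6891642536022948))
```

>>> {"name": "send_rows", "arguments": {"deltas": [{"dx":0,"dy":25,"dz":0,"rx":0,"ry":0,"rz":0},{"dx":0,"dy":60,"dz":0,"rx":0,"ry":0,"rz":0},{"dx":0,"dy":95,"dz":0,"rx":0,"ry":0,"rz":0},{"dx":0,"dy":130,"dz":0,"rx":0,"ry":0,"rz":0},{"dx":2,"dy":165,"dz":0,"rx":0,"ry":0,"rz":0}]}}

```text
clock: 4.72
tcp_pos: [0.477, 0.3392, 0.2405]
orientation: [0.003, 2.934, -0.0]
contact_force: [0.2, -0.0, 0.9]
grip_width: 0.0848
gripper_force: 0.0
```

>>> {"name": "send_rows", "arguments": {"deltas": [{"dx":2,"dy":35,"dz":-10,"rx":0,"ry":0,"rz":0},{"dx":2,"dy":70,"dz":-30,"rx":0,"ry":0,"rz":0},{"dx":2,"dy":100,"dz":-60,"rx":0,"ry":0,"rz":0},{"dx":2,"dy":112,"dz":-90,"rx":0,"ry":0,"rz":0},{"dx":2,"dy":112,"dz":-90,"rx":0,"ry":0,"rz":0}]}}

```text
clock: 5.13
tcp_pos: [0.4754, 0.4511, 0.1434]
orientation: [-0.005, 2.941, -0.008]
contact_force: [0.2, -0.3, -0.3]
grip_width: 0.085
gripper_force: 0.0
```

```bash
python3 - <<'E'
from m import *
o=r.get_obs(); print(o['clock'],o['tcp_pos'],o['contact_force'],o['joints'].round(2))
for n in ['scene','side']:
    d=dict(np.load(n+'.npz')); P=cloud(d); Q=P.reshape(-1,3); Q=Q[np.isfinite(Q[:,0])]
    for y in (-.06,0,.06):
        s=Q[(abs(Q[:,1]-y)<.008)&(Q[:,0]>.48)&(Q[:,0]<.75)]
        print(n,y,[(round(x,3),round(float(s[(s[:,0]>=x)&(s[:,0]<x+.006),2].max()),3)) for x in np.arange(.49,.74,.006) if ((s[:,0]>=x)&(s[:,0]<x+.006)).any()])
    s=Q[(Q[:,0]>.54)&(Q[:,0]<.65)&(Q[:,2]>.078)&(Q[:,2]<.1)&(abs(Q[:,1])<.18)]
    print('walls',np.percentile(s[s[:,1]>.08,1],[5,50,95]).round(3) if (s[:,1]>.08).any() else '',np.percentile(s[s[:,1]<-.08,1],[5,50,95]).round(3) if (s[:,1]<-.08).any() else '')
E
```

```text
5.1333 [0.47541787 0.4510639  0.14336724] [ 0.18294017 -0.3450306  -0.27017856] [-0.69  0.51 -0.32  1.79  0.45  0.81  0.3 ]
scene -0.06 [(np.float64(0.49), 0.002), (np.float64(0.496), 0.001), (np.float64(0.502), 0.094), (np.float64(0.508), 0.094), (np.float64(0.514), 0.094), (np.float64(0.52), 0.082), (np.float64(0.682), 0.107), (np.float64(0.688), 0.106), (np.float64(0.694), 0.107), (np.float64(0.7), 0.106), (np.float64(0.706), 0.106), (np.float64(0.712), 0.107), (np.float64(0.718), 0.106), (np.float64(0.724), 0.106), (np.float64(0.73), 0.106), (np.float64(0.736), 0.106)]
scene 0 [(np.float64(0.49), 0.001), (np.float64(0.496), 0.002), (np.float64(0.502), 0.091), (np.float64(0.508), 0.094), (np.float64(0.514), 0.095), (np.float64(0.52), 0.093), (np.float64(0.526), 0.083), (np.float64(0.568), 0.023), (np.float64(0.574), 0.023), (np.float64(0.58), 0.024), (np.float64(0.586), 0.024), (np.float64(0.592), 0.024), (np.float64(0.598), 0.024), (np.float64(0.604), 0.024), (np.float64(0.61), 0.024), (np.float64(0.616), 0.023), (np.float64(0.622), 0.024), (np.float64(0.628), 0.024), (np.float64
[... 3089 characters left out ...]
06), (np.float64(0.694), 0.107), (np.float64(0.7), 0.105), (np.float64(0.706), 0.106), (np.float64(0.712), 0.106), (np.float64(0.718), 0.106), (np.float64(0.724), 0.106), (np.float64(0.73), 0.105), (np.float64(0.736), 0.105)]
side 0.06 [(np.float64(0.49), 0.071), (np.float64(0.496), 0.072), (np.float64(0.502), 0.071), (np.float64(0.508), 0.093), (np.float64(0.514), 0.093), (np.float64(0.52), 0.093), (np.float64(0.688), 0.105), (np.float64(0.694), 0.106), (np.float64(0.7), 0.106), (np.float64(0.706), 0.105), (np.float64(0.712), 0.107), (np.float64(0.718), 0.106), (np.float64(0.724), 0.106), (np.float64(0.73), 0.106), (np.float64(0.736), 0.105)]
walls [0.127 0.132 0.137] [-0.126 -0.121 -0.117]
```

>>> {"name": "send_rows", "arguments": {"deltas": [{"dx":0,"dy":0,"dz":-30,"rx":0,"ry":0,"rz":0},{"dx":0,"dy":0,"dz":-60,"rx":0,"ry":0,"rz":0},{"dx":0,"dy":0,"dz":-85,"rx":0,"ry":0,"rz":0},{"dx":0,"dy":0,"dz":-100,"rx":0,"ry":0,"rz":0},{"dx":0,"dy":0,"dz":-102,"rx":0,"ry":0,"rz":0}]}}

```text
clock: 5.55
tcp_pos: [0.4786, 0.4471, 0.0457]
orientation: [0.003, 2.935, -0.008]
contact_force: [-0.6, -0.0, -0.3]
grip_width: 0.0849
gripper_force: 0.0
```

>>> {"name": "send_rows", "arguments": {"deltas": [{"dx":0,"dy":0,"dz":0,"rx":0,"ry":0,"rz":0},{"dx":0,"dy":0,"dz":0,"rx":0,"ry":0,"rz":0},{"dx":0,"dy":0,"dz":0,"rx":0,"ry":0,"rz":0},{"dx":0,"dy":0,"dz":0,"rx":0,"ry":0,"rz":0},{"dx":0,"dy":0,"dz":0,"rx":0,"ry":0,"rz":0}], "jaw": 45, "newtons": 50}}

```text
clock: 5.97
tcp_pos: [0.4797, 0.4505, 0.0506]
orientation: [0.001, 2.929, 0.004]
contact_force: [1.4, -1.1, 6.8]
grip_width: 0.0557
gripper_force: 53.1
```

>>> {"name": "send_rows", "arguments": {"deltas": [{"dx":0,"dy":0,"dz":0,"rx":0,"ry":0,"rz":0},{"dx":0,"dy":0,"dz":20,"rx":0,"ry":0,"rz":0},{"dx":0,"dy":0,"dz":40,"rx":0,"ry":0,"rz":0},{"dx":0,"dy":0,"dz":40,"rx":0,"ry":0,"rz":0}]}}

```text
clock: 6.3
tcp_pos: [0.4795, 0.4517, 0.0926]
orientation: [0.001, 2.928, 0.007]
contact_force: [1.2, 1.2, 0.2]
grip_width: 0.0556
gripper_force: 53.2
```

```bash
python3 - <<'E'
from m import *
o=r.get_obs(); print(o['clock'],o['tcp_pos'],o['contact_force'],o['joints'].round(2))
d=grab('side'); cv2.imwrite('pics/s2.png',cv2.resize(d['frame'][220:440,180:420],None,fx=2.5,fy=2.5)); lids(d,cloud(d))
E
```

```text
6.3 [0.47945954 0.45172694 0.09262202] [1.16077097 1.19390889 0.1616016 ] [-0.72  0.57 -0.29  1.82  0.51  0.7   0.23]
lid [354. 310.] 485 ztop 0.0660 c [0.4395 0.2594] r 0.0275 med [0.4386 0.2607 0.0645]
lid [309. 326.] 519 ztop 0.0659 c [0.4855 0.3457] r 0.0272 med [0.4843 0.3448 0.0646]
lid [283. 344.] 449 ztop 0.1077 c [0.4705 0.4497] r 0.0264 med [0.4651 0.4493 0.1064]
```

View pics/s2.png

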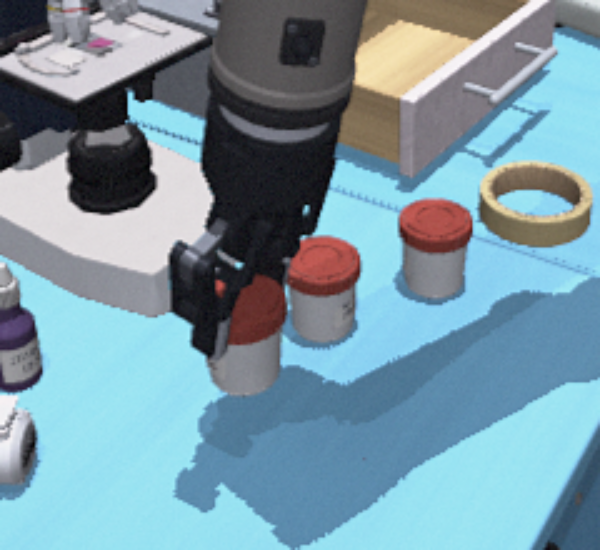

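The left cup is gripped by its lid and hangs upright, at (245,340) in the crop. The drawer is open.

>>> {"name": "send_rows", "arguments": {"deltas": [{"dx":0,"dy":0,"dz":25,"rx":0,"ry":0,"rz":0},{"dx":0,"dy":-5,"dz":60,"rx":0,"ry":0,"rz":0},{"dx":0,"dy":-25,"dz":90,"rx":0,"ry":0,"rz":0},{"dx":0,"dy":-55,"dz":105,"rx":0,"ry":0,"rz":0},{"dx":0,"dy":-90,"dz":110,"rx":0,"ry":0,"rz":0}]}}

```text
clock: 6.77
tcp_pos: [0.4783, 0.3617, 0.2011]
orientation: [-0.003, 2.929, 0.007]
contact_force: [0.9, -0.1, -0.4]
grip_width: 0.0555
gripper_force: 53.4
```

>>> {"name": "send_rows", "arguments": {"deltas": [{"dx":0,"dy":-36,"dz":0,"rx":0,"ry":0,"rz":0},{"dx":0,"dy":-72,"dz":0,"rx":0,"ry":0,"rz":0},{"dx":0,"dy":-108,"dz":0,"rx":0,"ry":0,"rz":0},{"dx":0,"dy":-144,"dz":0,"rx":0,"ry":0,"rz":0},{"dx":0,"dy":-180,"dz":0,"rx":0,"ry":0,"rz":0}]}}

```text
clock: 7.18
tcp_pos: [0.4771, 0.1776, 0.1976]
orientation: [-0.0, 2.933, -0.001]
contact_force: [1.0, -0.3, -0.8]
grip_width: 0.0554
gripper_force: 53.4
```

>>> {"name": "send_rows", "arguments": {"deltas": [{"dx":5,"dy":-36,"dz":0,"rx":0,"ry":0,"rz":0},{"dx":10,"dy":-72,"dz":0,"rx":0,"ry":0,"rz":0},{"dx":14,"dy":-108,"dz":0,"rx":0,"ry":0,"rz":0},{"dx":14,"dy":-144,"dz":0,"rx":0,"ry":0,"rz":0},{"dx":14,"dy":-180,"dz":0,"rx":0,"ry":0,"rz":0}]}}

```text
clock: 7.6
tcp_pos: [0.4913, -0.0021, 0.1978]
orientation: [0.0, 2.933, -0.0]
contact_force: [0.4, 0.4, -0.2]
grip_width: 0.0551
gripper_force: 53.4
```

>>> {"name": "send_rows", "arguments": {"deltas": [{"dx":0,"dy":-36,"dz":0,"rx":0,"ry":0,"rz":0},{"dx":0,"dy":-72,"dz":0,"rx":0,"ry":0,"rz":0},{"dx":0,"dy":-108,"dz":0,"rx":0,"ry":0,"rz":0},{"dx":0,"dy":-144,"dz":0,"rx":0,"ry":0,"rz":0},{"dx":0,"dy":-180,"dz":0,"rx":0,"ry":0,"rz":0}]}}

```text
clock: 8.02
tcp_pos: [0.491, -0.1819, 0.1977]
orientation: [0.0, 2.933, 0.0]
contact_force: [0.6, 0.5, -0.9]
grip_width: 0.0556
gripper_force: 53.4
```

>>> {"name": "send_rows", "arguments": {"deltas": [{"dx":0,"dy":-35,"dz":0,"rx":0,"ry":0,"rz":0},{"dx":0,"dy":-65,"dz":0,"rx":0,"ry":0,"rz":0},{"dx":0,"dy":-85,"dz":0,"rx":0,"ry":0,"rz":0},{"dx":0,"dy":-89,"dz":0,"rx":0,"ry":0,"rz":0},{"dx":0,"dy":-89,"dz":0,"rx":0,"ry":0,"rz":0}]}}

```text
clock: 8.43
tcp_pos: [0.4911, -0.2707, 0.1974]
orientation: [0.005, 2.934, 0.0]
contact_force: [0.1, 1.3, -0.8]
grip_width: 0.0555
gripper_force: 53.4
```

```bash
python3 - <<'E'
from m import *
o=r.get_obs(); print(o['clock'],o['tcp_pos'],o['contact_force'],o['joints'].round(2),o['grip_width']); print(rot(o['orientation'])[:,2])
for n in ['scene','side']:
    d=grab(n); P=cloud(d); cv2.imwrite('pics/%s3.png'%n,d['frame']); print(n)
    hsv=cv2.cvtColor(d['frame'],cv2.COLOR_BGR2HSV)
    m=((hsv[...,0]<8)|(hsv[...,0]>172))&(hsv[...,1]>120)&(hsv[...,2]>60)&(P[...,2]>0.04)&(P[...,2]<0.3)&(P[...,0]<.6)
    _,l,s,c=cv2.connectedComponentsWithStats(m.astype(np.uint8))
    for i in range(1,len(s)):
        if s[i,4]<80: continue
        Q=P[l==i]; print(s[i,4],np.percentile(Q,3,0).round(4),np.percentile(Q,97,0).round(4))
E
```

```text
8.4333 [ 0.49108449 -0.27071224  0.19744739] [ 0.06789344  1.28822337 -0.75988467] [ 0.51  0.26 -0.08  2.01 -0.1   0.69  2.08] 0.055456377749375826
[ 2.06515034e-01 -2.91715304e-04 -9.78443384e-01]
scene
391 [ 0.4646 -0.2945  0.2047] [ 0.4941 -0.2504  0.2128]
side
483 [0.4138 0.239  0.054 ] [0.4605 0.285  0.0662]
554 [0.4615 0.3245 0.0537] [0.5074 0.3709 0.0661]
```

>>> {"name": "send_rows", "arguments": {"deltas": [{"dx":0,"dy":0,"dz":-25,"rx":0,"ry":0,"rz":0},{"dx":0,"dy":0,"dz":-48,"rx":0,"ry":0,"rz":0},{"dx":0,"dy":0,"dz":-60,"rx":0,"ry":0,"rz":0},{"dx":0,"dy":0,"dz":-67,"rx":0,"ry":0,"rz":0},{"dx":0,"dy":0,"dz":-70,"rx":0,"ry":0,"rz":0}]}}

```text
clock: 8.95
tcp_pos: [0.4917, -0.2673, 0.1272]
orientation: [-0.003, 2.934, 0.002]
contact_force: [-0.6, -0.2, -1.2]
grip_width: 0.0558
gripper_force: 53.4
```

>>> {"name": "send_rows", "arguments": {"deltas": [{"dx":0,"dy":0,"dz":-3,"rx":0,"ry":0,"rz":0},{"dx":0,"dy":0,"dz":-6,"rx":0,"ry":0,"rz":0},{"dx":0,"dy":0,"dz":-9,"rx":0,"ry":0,"rz":0},{"dx":0,"dy":0,"dz":-10,"rx":0,"ry":0,"rz":0},{"dx":0,"dy":0,"dz":-10,"rx":0,"ry":0,"rz":0}]}}

```text
clock: 9.37
tcp_pos: [0.4929, -0.2689, 0.1191]
orientation: [-0.001, 2.93, 0.0]
contact_force: [-0.5, 4.4, 6.0]
grip_width: 0.0556
gripper_force: 53.9
```

>>> {"name": "send_rows", "arguments": {"deltas": [{"dx":0,"dy":0,"dz":-2,"rx":0,"ry":0,"rz":0},{"dx":0,"dy":0,"dz":-4,"rx":0,"ry":0,"rz":0},{"dx":0,"dy":0,"dz":-4,"rx":0,"ry":0,"rz":0}]}}

```text
clock: 9.62
tcp_pos: [0.4935, -0.2691, 0.1164]
orientation: [-0.001, 2.929, -0.001]
contact_force: [-4.3, 4.7, 16.7]
grip_width: 0.0556
gripper_force: 55.0
```

>>> {"name": "send_rows", "arguments": {"deltas": [{"dx":0,"dy":0,"dz":-2,"rx":0,"ry":0,"rz":0},{"dx":0,"dy":0,"dz":-2,"rx":0,"ry":0,"rz":0},{"dx":0,"dy":0,"dz":-2,"rx":0,"ry":0,"rz":0}]}}

```text
clock: 9.87
tcp_pos: [0.4942, -0.2691, 0.1162]
orientation: [-0.001, 2.927, -0.001]
contact_force: [-10.0, 7.9, 30.9]
grip_width: 0.0554
gripper_force: 56.5
```

```bash
python3 - <<'E'
from m import *
o=r.get_obs(); print(o['clock'],o['tcp_pos'],o['contact_force'],o['grip_width'])
d=grab('scene'); P=cloud(d); cv2.imwrite('pics/p1.png',cv2.resize(d['frame'][250:430,270:450],None,fx=3,fy=3))
lids(d,P)
E
```

```text
9.8667 [ 0.49417375 -0.2691396   0.11624026] [-9.97537712  7.8690867  30.85549982] 0.05542292399422799
```

View pics/p1.png

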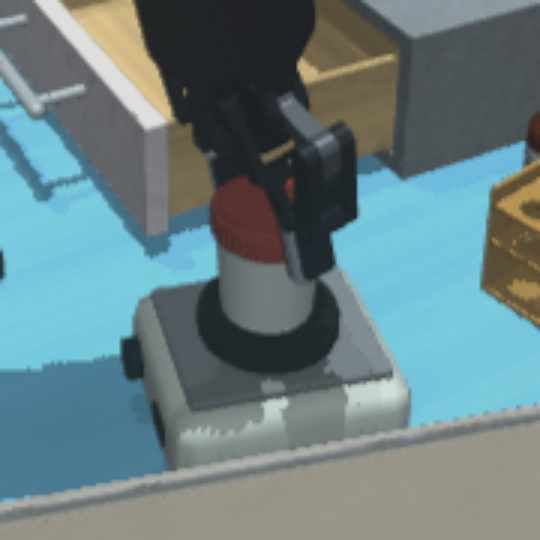

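The picture shows the cup upright at the pad's centre, at (268,290) in the crop, with the pad bottomed at about 30 N. I'll ease off 1 mm and hold it there.

>>> {"name": "send_rows", "arguments": {"deltas": [{"dx":0,"dy":0,"dz":1,"rx":0,"ry":0,"rz":0},{"dx":0,"dy":0,"dz":1,"rx":0,"ry":0,"rz":0},{"dx":0,"dy":0,"dz":1,"rx":0,"ry":0,"rz":0},{"dx":0,"dy":0,"dz":1,"rx":0,"ry":0,"rz":0},{"dx":0,"dy":0,"dz":1,"rx":0,"ry":0,"rz":0}]}}

```text
clock: 10.33
tcp_pos: [0.4938, -0.2691, 0.1163]
orientation: [-0.001, 2.928, -0.001]
contact_force: [-7.2, 5.3, 23.1]
grip_width: 0.0553
gripper_force: 55.2
```

>>> {"name": "send_rows", "arguments": {"deltas": [{"dx":0,"dy":0,"dz":0,"rx":0,"ry":0,"rz":0},{"dx":0,"dy":0,"dz":0,"rx":0,"ry":0,"rz":0},{"dx":0,"dy":0,"dz":0,"rx":0,"ry":0,"rz":0},{"dx":0,"dy":0,"dz":0,"rx":0,"ry":0,"rz":0},{"dx":0,"dy":0,"dz":0,"rx":0,"ry":0,"rz":0}]}}

```text
clock: 10.75
tcp_pos: [0.4938, -0.2691, 0.1163]
orientation: [-0.001, 2.928, -0.001]
contact_force: [-7.1, 5.6, 22.5]
grip_width: 0.0558
gripper_force: 55.2
```

>>> {"name": "send_rows", "arguments": {"deltas": [{"dx":0,"dy":0,"dz":0,"rx":0,"ry":0,"rz":0},{"dx":0,"dy":0,"dz":0,"rx":0,"ry":0,"rz":0},{"dx":0,"dy":0,"dz":0,"rx":0,"ry":0,"rz":0},{"dx":0,"dy":0,"dz":0,"rx":0,"ry":0,"rz":0},{"dx":0,"dy":0,"dz":0,"rx":0,"ry":0,"rz":0}]}}

```text
clock: 11.17
tcp_pos: [0.4938, -0.2691, 0.1163]
orientation: [-0.001, 2.928, -0.001]
contact_force: [-6.8, 6.5, 23.1]
grip_width: 0.0558
gripper_force: 55.2
```

>>> {"name": "send_rows", "arguments": {"deltas": [{"dx":0,"dy":0,"dz":0,"rx":0,"ry":0,"rz":0},{"dx":0,"dy":0,"dz":0,"rx":0,"ry":0,"rz":0},{"dx":0,"dy":0,"dz":0,"rx":0,"ry":0,"rz":0},{"dx":0,"dy":0,"dz":0,"rx":0,"ry":0,"rz":0},{"dx":0,"dy":0,"dz":0,"rx":0,"ry":0,"rz":0}]}}

```text
clock: 11.58
tcp_pos: [0.4938, -0.2691, 0.1163]
orientation: [-0.001, 2.928, -0.001]
contact_force: [-7.5, 6.2, 23.4]
grip_width: 0.0557
gripper_force: 55.2
```

>>> {"name": "send_rows", "arguments": {"deltas": [{"dx":0,"dy":0,"dz":0,"rx":0,"ry":0,"rz":0},{"dx":0,"dy":0,"dz":0,"rx":0,"ry":0,"rz":0},{"dx":0,"dy":0,"dz":0,"rx":0,"ry":0,"rz":0},{"dx":0,"dy":0,"dz":0,"rx":0,"ry":0,"rz":0},{"dx":0,"dy":0,"dz":0,"rx":0,"ry":0,"rz":0}]}}

```text
clock: 12.0
tcp_pos: [0.4938, -0.2691, 0.1163]
orientation: [-0.001, 2.928, -0.001]
contact_force: [-7.1, 5.5, 23.0]
grip_width: 0.0559
gripper_force: 55.2
```

>>> {"name": "send_rows", "arguments": {"deltas": [{"dx":0,"dy":0,"dz":20,"rx":0,"ry":0,"rz":0},{"dx":0,"dy":0,"dz":50,"rx":0,"ry":0,"rz":0},{"dx":0,"dy":0,"dz":75,"rx":0,"ry":0,"rz":0},{"dx":0,"dy":0,"dz":85,"rx":0,"ry":0,"rz":0},{"dx":0,"dy":0,"dz":85,"rx":0,"ry":0,"rz":0}]}}

```text
clock: 12.42
tcp_pos: [0.4936, -0.2704, 0.2012]
orientation: [0.0, 2.927, -0.004]
contact_force: [0.0, -0.2, -0.2]
grip_width: 0.0556
gripper_force: 53.3
```

>>> {"name": "send_rows", "arguments": {"deltas": [{"dx":0,"dy":25,"dz":0,"rx":0,"ry":0,"rz":0},{"dx":10,"dy":60,"dz":0,"rx":0,"ry":0,"rz":0},{"dx":20,"dy":95,"dz":0,"rx":0,"ry":0,"rz":0},{"dx":30,"dy":130,"dz":0,"rx":0,"ry":0,"rz":0},{"dx":40,"dy":165,"dz":0,"rx":0,"ry":0,"rz":0}]}}

```text
clock: 12.83
tcp_pos: [0.5312, -0.1028, 0.1965]
orientation: [0.001, 2.934, 0.0]
contact_force: [1.0, -0.3, -0.7]
grip_width: 0.0557
gripper_force: 53.3
```

>>> {"name": "send_rows", "arguments": {"deltas": [{"dx":10,"dy":36,"dz":0,"rx":0,"ry":0,"rz":0},{"dx":20,"dy":72,"dz":0,"rx":0,"ry":0,"rz":0},{"dx":30,"dy":108,"dz":0,"rx":0,"ry":0,"rz":0},{"dx":42,"dy":140,"dz":0,"rx":0,"ry":0,"rz":0},{"dx":54,"dy":165,"dz":0,"rx":0,"ry":0,"rz":0}]}}

```text
clock: 13.25
tcp_pos: [0.5852, 0.0641, 0.1963]
orientation: [-0.004, 2.935, 0.001]
contact_force: [-0.5, 0.2, 0.2]
grip_width: 0.0552
gripper_force: 53.3
```

>>> {"name": "send_rows", "arguments": {"deltas": [{"dx":0,"dy":14,"dz":0,"rx":0,"ry":0,"rz":0},{"dx":0,"dy":16,"dz":-20,"rx":0,"ry":0,"rz":0},{"dx":0,"dy":16,"dz":-45,"rx":0,"ry":0,"rz":0},{"dx":0,"dy":16,"dz":-60,"rx":0,"ry":0,"rz":0},{"dx":0,"dy":16,"dz":-60,"rx":0,"ry":0,"rz":0}]}}

```text
clock: 13.67
tcp_pos: [0.5824, 0.0761, 0.1329]
orientation: [-0.001, 2.941, -0.003]
contact_force: [-0.5, 0.0, -0.9]
grip_width: 0.0555
gripper_force: 53.3
```

```bash
python3 - <<'E'
from m import *
o=r.get_obs(); print(o['clock'],o['tcp_pos'],o['contact_force'],o['grip_width'])
for n in ['scene','side']:
    d=grab(n); P=cloud(d); print(n); lids(d,P); cv2.imwrite('pics/d_%s.png'%n,d['frame'])
E
python3 -c "
import cv2,numpy as np
a=cv2.imread('pics/d_scene.png')[120:320,260:460];b=cv2.imread('pics/d_side.png')[120:320,180:380]
cv2.imwrite('pics/d1.png',cv2.resize(np.hstack([a,b]),None,fx=2,fy=2))"
```

```text
13.6667 [0.58242881 0.07609931 0.13288004] [-0.53619418  0.04789015 -0.92161236] 0.0555012942280923
scene
side
lid [341. 221.] 128 ztop 0.1497 c [0.5762 0.0764] r 0.0257 med [0.5679 0.0753 0.1488]
lid [354. 310.] 487 ztop 0.0659 c [0.4393 0.2601] r 0.0277 med [0.4392 0.2611 0.0646]
lid [308. 326.] 554 ztop 0.0662 c [0.486  0.3462] r 0.0275 med [0.4864 0.3467 0.0647]
```

View pics/d1.png

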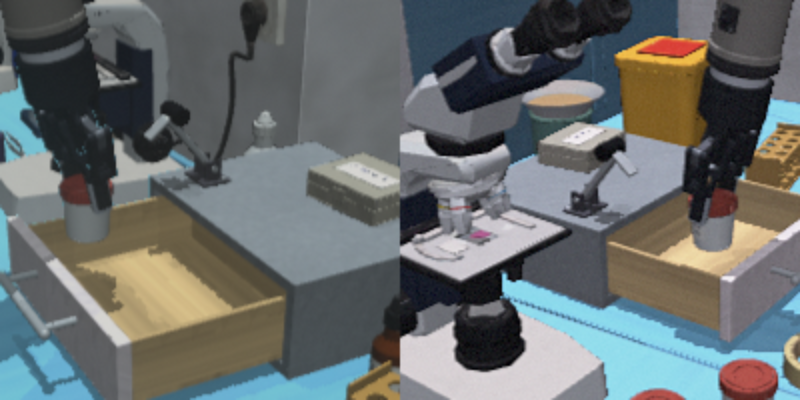

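The picture shows the cup over the drawer's left front corner, clear of the walls and the clamp, so I'll lower it.

>>> {"name": "send_rows", "arguments": {"deltas": [{"dx":0,"dy":0,"dz":-25,"rx":0,"ry":0,"rz":0},{"dx":0,"dy":0,"dz":-45,"rx":0,"ry":0,"rz":0},{"dx":0,"dy":0,"dz":-60,"rx":0,"ry":0,"rz":0},{"dx":0,"dy":0,"dz":-67,"rx":0,"ry":0,"rz":0},{"dx":0,"dy":0,"dz":-69,"rx":0,"ry":0,"rz":0}]}}

```text
clock: 14.18
tcp_pos: [0.5859, 0.0766, 0.0688]
orientation: [0.0, 2.933, -0.0]
contact_force: [-0.4, -0.9, 0.1]
grip_width: 0.0553
gripper_force: 53.3
```

>>> {"name": "send_rows", "arguments": {"deltas": [{"dx":0,"dy":0,"dz":-1,"rx":0,"ry":0,"rz":0},{"dx":0,"dy":0,"dz":-2,"rx":0,"ry":0,"rz":0},{"dx":0,"dy":0,"dz":-2,"rx":0,"ry":0,"rz":0}]}}

```text
clock: 14.43
tcp_pos: [0.5868, 0.0768, 0.0684]
orientation: [0.0, 2.93, 0.001]
contact_force: [0.9, -0.8, -1.1]
grip_width: 0.0558
gripper_force: 53.3
```

>>> {"name": "send_rows", "arguments": {"deltas": [{"dx":0,"dy":0,"dz":-1.5,"rx":0,"ry":0,"rz":0},{"dx":0,"dy":0,"dz":-1.5,"rx":0,"ry":0,"rz":0}]}}

```text
clock: 14.6
tcp_pos: [0.5878, 0.0768, 0.0676]
orientation: [0.001, 2.928, 0.001]
contact_force: [-0.5, -0.6, 6.2]
grip_width: 0.0557
gripper_force: 53.9
```

>>> {"name": "send_rows", "arguments": {"deltas": [{"dx":0,"dy":0,"dz":0,"rx":0,"ry":0,"rz":0},{"dx":0,"dy":0,"dz":0,"rx":0,"ry":0,"rz":0},{"dx":0,"dy":0,"dz":0,"rx":0,"ry":0,"rz":0},{"dx":0,"dy":0,"dz":0,"rx":0,"ry":0,"rz":0}], "jaw": 68}}

```text
clock: 14.93
tcp_pos: [0.5859, 0.0767, 0.0658]
orientation: [-0.0, 2.932, 0.0]
contact_force: [-1.0, -0.2, -0.5]
grip_width: 0.068
gripper_force: 0.0
```

>>> {"name": "send_rows", "arguments": {"deltas": [{"dx":0,"dy":0,"dz":15,"rx":0,"ry":0,"rz":0},{"dx":0,"dy":0,"dz":40,"rx":0,"ry":0,"rz":0},{"dx":0,"dy":0,"dz":75,"rx":0,"ry":0,"rz":0},{"dx":-15,"dy":5,"dz":110,"rx":0,"ry":0,"rz":0},{"dx":-40,"dy":15,"dz":133,"rx":0,"ry":0,"rz":0}]}}

```text
clock: 15.35
tcp_pos: [0.5486, 0.091, 0.2022]
orientation: [0.005, 2.927, 0.001]
contact_force: [1.1, 0.1, 0.9]
grip_width: 0.068
gripper_force: 0.0
```

```bash
python3 - <<'E'
from m import *
o=r.get_obs(); print(o['clock'],o['tcp_pos'],o['contact_force'],o['grip_width'])
for n in ['scene','side']:
    d=grab(n); P=cloud(d); print(n); lids(d,P); cv2.imwrite('pics/e_%s.png'%n,d['frame'])
E
```

```text
15.35 [0.54855854 0.09100214 0.20219972] [1.12023221 0.1307138  0.93416416] 0.06800433910761075
scene
lid [306. 239.] 234 ztop 0.0834 c [0.5847 0.0738] r 0.0275 med [0.5857 0.0736 0.0821]
side
lid [334. 247.] 266 ztop 0.0828 c [0.5842 0.0802] r 0.0265 med [0.5837 0.0812 0.0815]
lid [354. 310.] 492 ztop 0.0660 c [0.4386 0.2596] r 0.0276 med [0.4395 0.261  0.0647]
lid [308. 326.] 560 ztop 0.0660 c [0.4852 0.3464] r 0.0270 med [0.4858 0.3461 0.0645]
```

>>> {"name": "send_rows", "arguments": {"deltas": [{"dx":-18,"dy":25,"dz":0,"rx":0,"ry":0,"rz":0},{"dx":-38,"dy":55,"dz":0,"rx":0,"ry":0,"rz":0},{"dx":-54,"dy":90,"dz":0,"rx":0,"ry":0,"rz":0},{"dx":-58,"dy":125,"dz":0,"rx":0,"ry":0,"rz":0},{"dx":-58,"dy":160,"dz":0,"rx":0,"ry":0,"rz":0}], "jaw": 85}}

```text
clock: 15.87
tcp_pos: [0.4865, 0.2526, 0.198]
orientation: [-0.001, 2.933, -0.002]
contact_force: [1.1, -0.0, 0.4]
grip_width: 0.0853
gripper_force: 0.0
```

>>> {"name": "send_rows", "arguments": {"deltas": [{"dx":0,"dy":35,"dz":0,"rx":0,"ry":0,"rz":0},{"dx":0,"dy":65,"dz":-10,"rx":0,"ry":0,"rz":0},{"dx":0,"dy":85,"dz":-25,"rx":0,"ry":0,"rz":0},{"dx":0,"dy":94.5,"dz":-48,"rx":0,"ry":0,"rz":0},{"dx":0,"dy":94.5,"dz":-48,"rx":0,"ry":0,"rz":0}]}}

```text
clock: 16.28
tcp_pos: [0.4853, 0.3475, 0.1459]
orientation: [-0.007, 2.938, -0.004]
contact_force: [-1.1, -0.9, -0.4]
grip_width: 0.0851
gripper_force: 0.0
```

```bash
python3 - <<'E'
from m import *
o=r.get_obs(); print(o['clock'],o['tcp_pos'],o['contact_force'],o['grip_width'])
d=grab('wrist'); cv2.imwrite('pics/w2.png',d['frame'])
hsv=cv2.cvtColor(d['frame'],cv2.COLOR_BGR2HSV); m=(((hsv[...,0]<8)|(hsv[...,0]>172))&(hsv[...,1]>120)&(hsv[...,2]>60)).astype(np.uint8)
f=240/np.tan(np.radians(d['vertical_fov'])/2); M=rot(d['orientation'])
n,l,s,c=cv2.connectedComponentsWithStats(m)
for i in range(1,n):
    if s[i,4]<300: continue
    v,u=np.where(l==i); a=(u-d['cx'])/f; b=(v-d['cy'])/f; t=np.hypot(a,b)
    ray=np.stack([np.sin(t)*a/t,np.sin(t)*b/t,np.cos(t)],-1)@M.T
    X=d['xyz']+((.064-d['xyz'][2])/ray[:,2])[:,None]*ray
    print(c[i],s[i],cv2.minEnclosingCircle(X[:,:2].astype(np.float32)))
d=grab('side'); lids(d,cloud(d))
E
```

```text
16.2833 [0.48526024 0.3475032  0.14589663] [-1.08869912 -0.86739067 -0.39145173] 0.08509258265995878
[162.49292021 156.79776778] [ 120  111   86   91 6003] ((0.4393077492713928, 0.25924819707870483), 0.027971472591161728)
[308.50881929 228.85943125] [ 264  188   91   83 5556] ((0.48694756627082825, 0.34470704197883606), 0.02775854431092739)
[ 18.88963211 335.71070234] [   0  312   42   47 1196] ((0.603114902973175, 0.05324551463127136), 0.03153834864497185)
lid [354. 310.] 485 ztop 0.0662 c [0.438  0.2601] r 0.0270 med [0.4384 0.2601 0.0645]
lid [308. 326.] 547 ztop 0.0660 c [0.4863 0.3462] r 0.0270 med [0.4867 0.3464 0.0646]
```

>>> {"name": "send_rows", "arguments": {"deltas": [{"dx":1,"dy":-1,"dz":-30,"rx":0,"ry":0,"rz":0},{"dx":1,"dy":-1,"dz":-60,"rx":0,"ry":0,"rz":0},{"dx":1,"dy":-1,"dz":-85,"rx":0,"ry":0,"rz":0},{"dx":1,"dy":-1,"dz":-100,"rx":0,"ry":0,"rz":0},{"dx":1,"dy":-1,"dz":-102.5,"rx":0,"ry":0,"rz":0}]}}

```text
clock: 16.8
tcp_pos: [0.4887, 0.3425, 0.0465]
orientation: [0.002, 2.934, -0.005]
contact_force: [1.0, -1.5, -0.6]
grip_width: 0.0848
gripper_force: 0.0
```

>>> {"name": "send_rows", "arguments": {"deltas": [{"dx":0,"dy":0,"dz":0,"rx":0,"ry":0,"rz":0},{"dx":0,"dy":0,"dz":0,"rx":0,"ry":0,"rz":0},{"dx":0,"dy":0,"dz":0,"rx":0,"ry":0,"rz":0},{"dx":0,"dy":0,"dz":0,"rx":0,"ry":0,"rz":0},{"dx":0,"dy":0,"dz":0,"rx":0,"ry":0,"rz":0}], "jaw": 45}}

```text
clock: 17.22
tcp_pos: [0.4904, 0.3455, 0.0505]
orientation: [0.002, 2.929, 0.002]
contact_force: [-0.9, -1.9, 5.6]
grip_width: 0.0555
gripper_force: 52.5
```

>>> {"name": "send_rows", "arguments": {"deltas": [{"dx":0,"dy":0,"dz":0,"rx":0,"ry":0,"rz":0},{"dx":0,"dy":0,"dz":20,"rx":0,"ry":0,"rz":0},{"dx":0,"dy":0,"dz":40,"rx":0,"ry":0,"rz":0},{"dx":0,"dy":0,"dz":40,"rx":0,"ry":0,"rz":0}]}}

```text
clock: 17.55
tcp_pos: [0.4911, 0.347, 0.0929]
orientation: [0.001, 2.927, 0.007]
contact_force: [0.6, 1.2, -0.9]
grip_width: 0.0554
gripper_force: 53.4
```

```bash
python3 - <<'E'
from m import *
o=r.get_obs(); print(o['clock'],o['tcp_pos'],o['contact_force'],o['joints'].round(2))
d=grab('side'); cv2.imwrite('pics/s4.png',cv2.resize(d['frame'][220:440,180:420],None,fx=2.5,fy=2.5)); lids(d,cloud(d))
E
```

```text
17.55 [0.49112481 0.34696479 0.09288595] [ 0.62551076  1.17206276 -0.92893167] [-0.63  0.48 -0.21  1.98  0.46  0.59  0.39]
lid [312. 308.] 318 ztop 0.1088 c [0.4803 0.3472] r 0.0281 med [0.4766 0.3436 0.1073]
lid [354. 310.] 486 ztop 0.0660 c [0.4387 0.2607] r 0.0276 med [0.4386 0.2608 0.0645]
```

>>> {"name": "send_rows", "arguments": {"deltas": [{"dx":0,"dy":0,"dz":25,"rx":0,"ry":0,"rz":0},{"dx":-4,"dy":0,"dz":60,"rx":0,"ry":0,"rz":0},{"dx":-8,"dy":-20,"dz":90,"rx":0,"ry":0,"rz":0},{"dx":-8,"dy":-50,"dz":105,"rx":0,"ry":0,"rz":0},{"dx":-8,"dy":-85,"dz":110,"rx":0,"ry":0,"rz":0}]}}

```text
clock: 18.02
tcp_pos: [0.4818, 0.2622, 0.2015]
orientation: [-0.004, 2.928, 0.006]
contact_force: [1.4, -1.3, -1.9]
grip_width: 0.0553
gripper_force: 53.5
```

>>> {"name": "send_rows", "arguments": {"deltas": [{"dx":0,"dy":-36,"dz":0,"rx":0,"ry":0,"rz":0},{"dx":0,"dy":-72,"dz":0,"rx":0,"ry":0,"rz":0},{"dx":3,"dy":-108,"dz":0,"rx":0,"ry":0,"rz":0},{"dx":6,"dy":-144,"dz":0,"rx":0,"ry":0,"rz":0},{"dx":11,"dy":-180,"dz":0,"rx":0,"ry":0,"rz":0}]}}

```text
clock: 18.43
tcp_pos: [0.4911, 0.0783, 0.1981]
orientation: [-0.0, 2.932, -0.0]
contact_force: [0.8, -0.1, -1.5]
grip_width: 0.0554
gripper_force: 53.5
```

>>> {"name": "send_rows", "arguments": {"deltas": [{"dx":0,"dy":-36,"dz":0,"rx":0,"ry":0,"rz":0},{"dx":0,"dy":-72,"dz":0,"rx":0,"ry":0,"rz":0},{"dx":0,"dy":-108,"dz":0,"rx":0,"ry":0,"rz":0},{"dx":0,"dy":-144,"dz":0,"rx":0,"ry":0,"rz":0},{"dx":0,"dy":-180,"dz":0,"rx":0,"ry":0,"rz":0}]}}

```text
clock: 18.85
tcp_pos: [0.4912, -0.1016, 0.1981]
orientation: [0.0, 2.932, -0.0]
contact_force: [1.3, -0.4, -1.0]
grip_width: 0.0552
gripper_force: 53.5
```

>>> {"name": "send_rows", "arguments": {"deltas": [{"dx":0,"dy":-36,"dz":0,"rx":0,"ry":0,"rz":0},{"dx":0,"dy":-72,"dz":0,"rx":0,"ry":0,"rz":0},{"dx":0,"dy":-108,"dz":0,"rx":0,"ry":0,"rz":0},{"dx":0,"dy":-140,"dz":0,"rx":0,"ry":0,"rz":0},{"dx":0,"dy":-160,"dz":0,"rx":0,"ry":0,"rz":0}]}}

```text
clock: 19.27
tcp_pos: [0.4909, -0.2639, 0.198]
orientation: [0.006, 2.932, -0.003]
contact_force: [0.1, 0.2, -1.3]
grip_width: 0.0555
gripper_force: 53.5
```

>>> {"name": "send_rows", "arguments": {"deltas": [{"dx":0,"dy":-9,"dz":0,"rx":0,"ry":0,"rz":0},{"dx":0,"dy":-9,"dz":0,"rx":0,"ry":0,"rz":0},{"dx":0,"dy":-9,"dz":-20,"rx":0,"ry":0,"rz":0},{"dx":0,"dy":-9,"dz":-45,"rx":0,"ry":0,"rz":0},{"dx":0,"dy":-9,"dz":-60,"rx":0,"ry":0,"rz":0}]}}

```text
clock: 19.68
tcp_pos: [0.4915, -0.266, 0.1364]
orientation: [-0.004, 2.934, 0.003]
contact_force: [0.0, 0.3, -1.6]
grip_width: 0.0552
gripper_force: 53.5
```

```bash
python3 - <<'E'
from m import *
o=r.get_obs(); print(o['clock'],o['tcp_pos'],o['contact_force'],o['grip_width'])
for n in ['scene','side']:
    d=grab(n); P=cloud(d); print(n); lids(d,P); cv2.imwrite('pics/f_%s.png'%n,d['frame'])
E
```

```text
19.6833 [ 0.49147048 -0.26596852  0.1364273 ] [ 0.01022196  0.30785868 -1.57998488] 0.05524597665958197
scene
lid [304. 239.] 198 ztop 0.0835 c [0.5862 0.0734] r 0.0277 med [0.5813 0.0773 0.0822]
side
lid [334. 247.] 268 ztop 0.0829 c [0.5842 0.0795] r 0.0268 med [0.5837 0.0811 0.0815]
lid [354. 310.] 485 ztop 0.0661 c [0.439  0.2603] r 0.0279 med [0.4388 0.2613 0.0646]
```

>>> {"name": "send_rows", "arguments": {"deltas": [{"dx":0,"dy":0,"dz":-8,"rx":0,"ry":0,"rz":0},{"dx":0,"dy":0,"dz":-13,"rx":0,"ry":0,"rz":0},{"dx":0,"dy":0,"dz":-17,"rx":0,"ry":0,"rz":0},{"dx":0,"dy":0,"dz":-20,"rx":0,"ry":0,"rz":0},{"dx":0,"dy":0,"dz":-22,"rx":0,"ry":0,"rz":0}]}}

```text
clock: 20.2
tcp_pos: [0.4932, -0.2681, 0.1172]
orientation: [-0.001, 2.93, 0.0]
contact_force: [-1.0, 2.8, 6.8]
grip_width: 0.0558
gripper_force: 54.3
```

>>> {"name": "send_rows", "arguments": {"deltas": [{"dx":0,"dy":0,"dz":-2,"rx":0,"ry":0,"rz":0},{"dx":0,"dy":0,"dz":-3,"rx":0,"ry":0,"rz":0},{"dx":0,"dy":0,"dz":-3,"rx":0,"ry":0,"rz":0}]}}

```text
clock: 20.45
tcp_pos: [0.4941, -0.2682, 0.1162]
orientation: [-0.001, 2.928, 0.0]
contact_force: [-5.3, 5.6, 21.4]
grip_width: 0.0555
gripper_force: 55.8
```

>>> {"name": "send_rows", "arguments": {"deltas": [{"dx":0,"dy":0,"dz":0,"rx":0,"ry":0,"rz":0},{"dx":0,"dy":0,"dz":0,"rx":0,"ry":0,"rz":0},{"dx":0,"dy":0,"dz":0,"rx":0,"ry":0,"rz":0},{"dx":0,"dy":0,"dz":0,"rx":0,"ry":0,"rz":0},{"dx":0,"dy":0,"dz":0,"rx":0,"ry":0,"rz":0}]}}

```text
clock: 20.87
tcp_pos: [0.494, -0.2682, 0.1162]
orientation: [-0.001, 2.928, -0.0]
contact_force: [-4.6, 4.8, 20.5]
grip_width: 0.0557
gripper_force: 55.7
```

>>> {"name": "send_rows", "arguments": {"deltas": [{"dx":0,"dy":0,"dz":0,"rx":0,"ry":0,"rz":0},{"dx":0,"dy":0,"dz":0,"rx":0,"ry":0,"rz":0},{"dx":0,"dy":0,"dz":0,"rx":0,"ry":0,"rz":0},{"dx":0,"dy":0,"dz":0,"rx":0,"ry":0,"rz":0},{"dx":0,"dy":0,"dz":0,"rx":0,"ry":0,"rz":0}]}}

```text
clock: 21.28
tcp_pos: [0.4941, -0.2682, 0.1162]
orientation: [-0.001, 2.928, -0.0]
contact_force: [-5.5, 6.4, 20.7]
grip_width: 0.056
gripper_force: 55.7
```

>>> {"name": "send_rows", "arguments": {"deltas": [{"dx":0,"dy":0,"dz":0,"rx":0,"ry":0,"rz":0},{"dx":0,"dy":0,"dz":0,"rx":0,"ry":0,"rz":0},{"dx":0,"dy":0,"dz":0,"rx":0,"ry":0,"rz":0},{"dx":0,"dy":0,"dz":0,"rx":0,"ry":0,"rz":0},{"dx":0,"dy":0,"dz":0,"rx":0,"ry":0,"rz":0}]}}

```text
clock: 21.7
tcp_pos: [0.4941, -0.2682, 0.1162]
orientation: [-0.001, 2.928, -0.0]
contact_force: [-4.9, 6.3, 20.8]
grip_width: 0.0551
gripper_force: 55.7
```

>>> {"name": "send_rows", "arguments": {"deltas": [{"dx":0,"dy":0,"dz":0,"rx":0,"ry":0,"rz":0},{"dx":0,"dy":0,"dz":0,"rx":0,"ry":0,"rz":0},{"dx":0,"dy":0,"dz":0,"rx":0,"ry":0,"rz":0},{"dx":0,"dy":0,"dz":0,"rx":0,"ry":0,"rz":0},{"dx":0,"dy":0,"dz":0,"rx":0,"ry":0,"rz":0}]}}

```text
clock: 22.12
tcp_pos: [0.494, -0.2682, 0.1162]
orientation: [-0.001, 2.928, -0.0]
contact_force: [-5.4, 5.1, 20.8]
grip_width: 0.0554
gripper_force: 55.7
```

>>> {"name": "send_rows", "arguments": {"deltas": [{"dx":0,"dy":0,"dz":0,"rx":0,"ry":0,"rz":0},{"dx":0,"dy":0,"dz":0,"rx":0,"ry":0,"rz":0},{"dx":0,"dy":0,"dz":0,"rx":0,"ry":0,"rz":0},{"dx":0,"dy":0,"dz":0,"rx":0,"ry":0,"rz":0},{"dx":0,"dy":0,"dz":0,"rx":0,"ry":0,"rz":0}]}}

```text
clock: 22.53
tcp_pos: [0.494, -0.2682, 0.1162]
orientation: [-0.001, 2.928, -0.0]
contact_force: [-5.1, 6.1, 21.3]
grip_width: 0.0555
gripper_force: 55.7
```

>>> {"name": "send_rows", "arguments": {"deltas": [{"dx":0,"dy":0,"dz":20,"rx":0,"ry":0,"rz":0},{"dx":0,"dy":0,"dz":50,"rx":0,"ry":0,"rz":0},{"dx":0,"dy":0,"dz":75,"rx":0,"ry":0,"rz":0},{"dx":0,"dy":0,"dz":85,"rx":0,"ry":0,"rz":0},{"dx":0,"dy":0,"dz":85,"rx":0,"ry":0,"rz":0}]}}

```text
clock: 22.95
tcp_pos: [0.4936, -0.2698, 0.2012]
orientation: [0.0, 2.927, -0.004]
contact_force: [-0.3, 0.3, 0.1]
grip_width: 0.0555
gripper_force: 53.6
```

>>> {"name": "send_rows", "arguments": {"deltas": [{"dx":10,"dy":20,"dz":0,"rx":0,"ry":0,"rz":0},{"dx":27,"dy":50,"dz":0,"rx":0,"ry":0,"rz":0},{"dx":45,"dy":82,"dz":0,"rx":0,"ry":0,"rz":0},{"dx":63,"dy":114,"dz":0,"rx":0,"ry":0,"rz":0},{"dx":81,"dy":146,"dz":0,"rx":0,"ry":0,"rz":0}]}}

```text
clock: 23.37
tcp_pos: [0.5726, -0.1214, 0.1964]
orientation: [0.001, 2.935, 0.0]
contact_force: [0.3, -0.9, -1.6]
grip_width: 0.0553
gripper_force: 53.6
```

>>> {"name": "send_rows", "arguments": {"deltas": [{"dx":18,"dy":32,"dz":0,"rx":0,"ry":0,"rz":0},{"dx":36,"dy":64,"dz":0,"rx":0,"ry":0,"rz":0},{"dx":54,"dy":94,"dz":0,"rx":0,"ry":0,"rz":0},{"dx":70,"dy":115,"dz":0,"rx":0,"ry":0,"rz":0},{"dx":76,"dy":126,"dz":0,"rx":0,"ry":0,"rz":0}]}}

```text
clock: 23.78
tcp_pos: [0.65, 0.0081, 0.1962]
orientation: [-0.007, 2.934, 0.003]
contact_force: [0.3, -0.1, -2.1]
grip_width: 0.0555
gripper_force: 53.5
```

>>> {"name": "send_rows", "arguments": {"deltas": [{"dx":0,"dy":0,"dz":0,"rx":0,"ry":0,"rz":0},{"dx":0,"dy":0,"dz":0,"rx":0,"ry":0,"rz":0},{"dx":0,"dy":0,"dz":-20,"rx":0,"ry":0,"rz":0},{"dx":0,"dy":0,"dz":-45,"rx":0,"ry":0,"rz":0},{"dx":0,"dy":0,"dz":-60,"rx":0,"ry":0,"rz":0}]}}

```text
clock: 24.2
tcp_pos: [0.6467, -0.0002, 0.1358]
orientation: [0.005, 2.936, -0.003]
contact_force: [0.4, -0.1, -1.5]
grip_width: 0.0554
gripper_force: 53.6
```

```bash
python3 - <<'E'
from m import *
o=r.get_obs(); print(o['clock'],o['tcp_pos'],o['contact_force'],o['grip_width'])
F=[]
for n in ['scene','side']:
    d=grab(n); P=cloud(d); print(n); lids(d,P); F.append(d['frame'])
cv2.imwrite('pics/d2.png',cv2.resize(np.hstack([F[0][120:320,260:460],F[1][120:320,180:380]]),None,fx=2,fy=2))
E
```

```text
24.2 [ 6.46704786e-01 -2.15876366e-04  1.35784224e-01] [ 0.4307835  -0.09273664 -1.53080504] 0.05539823026690227
scene
lid [304. 238.] 192 ztop 0.0837 c [0.5845 0.0761] r 0.0264 med [0.584  0.0776 0.0823]
side
lid [334. 206.] 120 ztop 0.1484 c [ 0.6301 -0.0026] r 0.0262 med [ 0.631  -0.0036  0.1471]
lid [334. 247.] 269 ztop 0.0829 c [0.5841 0.0791] r 0.0279 med [0.5845 0.0812 0.0815]
lid [354. 310.] 489 ztop 0.0660 c [0.4386 0.2598] r 0.0274 med [0.4389 0.261  0.0645]
```

View pics/d2.png

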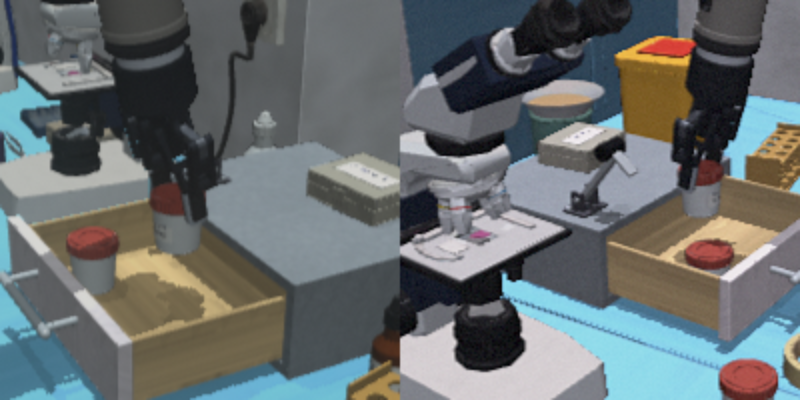

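The left cup stands in the drawer at (93,255). The middle cup hangs upright at (175,215), clear of the cabinet edge, so I'll lower and release it.

>>> {"name": "send_rows", "arguments": {"deltas": [{"dx":0,"dy":0,"dz":-25,"rx":0,"ry":0,"rz":0},{"dx":0,"dy":0,"dz":-45,"rx":0,"ry":0,"rz":0},{"dx":0,"dy":0,"dz":-60,"rx":0,"ry":0,"rz":0},{"dx":0,"dy":0,"dz":-67,"rx":0,"ry":0,"rz":0},{"dx":0,"dy":0,"dz":-69,"rx":0,"ry":0,"rz":0}]}}

```text
clock: 24.72
tcp_pos: [0.6483, 0.0017, 0.0688]
orientation: [0.002, 2.934, -0.001]
contact_force: [-0.5, -0.8, -1.4]
grip_width: 0.0555
gripper_force: 53.6
```

>>> {"name": "send_rows", "arguments": {"deltas": [{"dx":0,"dy":0,"dz":-1,"rx":0,"ry":0,"rz":0},{"dx":0,"dy":0,"dz":-2,"rx":0,"ry":0,"rz":0},{"dx":0,"dy":0,"dz":-3,"rx":0,"ry":0,"rz":0},{"dx":0,"dy":0,"dz":-3,"rx":0,"ry":0,"rz":0}]}}

```text
clock: 25.05
tcp_pos: [0.6501, 0.003, 0.0677]
orientation: [0.0, 2.93, 0.0]
contact_force: [-0.5, -0.1, 1.8]
grip_width: 0.0559
gripper_force: 53.9
```

>>> {"name": "send_rows", "arguments": {"deltas": [{"dx":0,"dy":0,"dz":0,"rx":0,"ry":0,"rz":0},{"dx":0,"dy":0,"dz":0,"rx":0,"ry":0,"rz":0},{"dx":0,"dy":0,"dz":0,"rx":0,"ry":0,"rz":0},{"dx":0,"dy":0,"dz":0,"rx":0,"ry":0,"rz":0}], "jaw": 68}}

```text
clock: 25.38
tcp_pos: [0.6491, 0.0034, 0.0664]
orientation: [-0.0, 2.932, 0.0]
contact_force: [0.1, 0.3, 1.1]
grip_width: 0.0679
gripper_force: 0.0
```

>>> {"name": "send_rows", "arguments": {"deltas": [{"dx":0,"dy":0,"dz":15,"rx":0,"ry":0,"rz":0},{"dx":0,"dy":0,"dz":40,"rx":0,"ry":0,"rz":0},{"dx":0,"dy":0,"dz":75,"rx":0,"ry":0,"rz":0},{"dx":-15,"dy":0,"dz":110,"rx":0,"ry":0,"rz":0},{"dx":-40,"dy":10,"dz":132,"rx":0,"ry":0,"rz":0}]}}

```text
clock: 25.8
tcp_pos: [0.6118, 0.0112, 0.2021]
orientation: [0.005, 2.926, -0.001]
contact_force: [-0.1, 0.7, 0.2]
grip_width: 0.0677
gripper_force: 0.0
```

```bash
python3 - <<'E'
from m import *
o=r.get_obs(); print(o['clock'],o['tcp_pos'],o['contact_force'],o['grip_width'])
for n in ['scene','side']:
    d=grab(n); P=cloud(d); print(n); lids(d,P)
E
```

```text
25.8 [0.61183951 0.01123789 0.20212814] [-0.11650704  0.66944043  0.16075126] 0.06766862497064588
scene
lid [305. 238.] 150 ztop 0.0835 c [0.5862 0.0772] r 0.0253 med [0.5865 0.0797 0.0822]
lid [350. 248.] 329 ztop 0.0834 c [ 0.6478 -0.0009] r 0.0276 med [ 0.6483 -0.0021  0.0819]
side
lid [328. 229.] 214 ztop 0.0831 c [0.6465 0.0044] r 0.0278 med [0.6441 0.0032 0.0818]
lid [334. 247.] 258 ztop 0.0829 c [0.583  0.0811] r 0.0265 med [0.5824 0.0821 0.0818]
lid [354. 310.] 487 ztop 0.0662 c [0.4385 0.2597] r 0.0271 med [0.4393 0.2611 0.0647]
```

>>> {"name": "send_rows", "arguments": {"deltas": [{"dx":-14,"dy":20,"dz":0,"rx":0,"ry":0,"rz":0},{"dx":-34,"dy":50,"dz":0,"rx":0,"ry":0,"rz":0},{"dx":-54,"dy":80,"dz":0,"rx":0,"ry":0,"rz":0},{"dx":-74,"dy":110,"dz":0,"rx":0,"ry":0,"rz":0},{"dx":-94,"dy":140,"dz":0,"rx":0,"ry":0,"rz":0}], "jaw": 85}}

```text
clock: 26.32
tcp_pos: [0.5139, 0.1541, 0.1976]
orientation: [0.0, 2.933, -0.0]
contact_force: [-0.5, 0.1, 0.5]
grip_width: 0.0853
gripper_force: 0.0
```

>>> {"name": "send_rows", "arguments": {"deltas": [{"dx":-20,"dy":30,"dz":0,"rx":0,"ry":0,"rz":0},{"dx":-42,"dy":60,"dz":-10,"rx":0,"ry":0,"rz":0},{"dx":-64,"dy":90,"dz":-25,"rx":0,"ry":0,"rz":0},{"dx":-74,"dy":106.5,"dz":-48,"rx":0,"ry":0,"rz":0},{"dx":-74,"dy":106.5,"dz":-48,"rx":0,"ry":0,"rz":0}]}}

```text
clock: 26.73
tcp_pos: [0.4364, 0.2632, 0.1465]
orientation: [-0.013, 2.938, -0.001]
contact_force: [-0.1, -0.1, -0.9]
grip_width: 0.0847
gripper_force: 0.0
```

```bash
python3 - <<'E'
from m import *
o=r.get_obs(); print(o['clock'],o['tcp_pos'],o['contact_force'],o['grip_width'],o['joints'].round(2))
d=grab('side'); lids(d,cloud(d))
E
```

```text
26.7333 [0.43638346 0.26316355 0.14648318] [-0.07338071 -0.13194591 -0.92383593] 0.08471518961739904 [-0.63  0.27 -0.14  2.15  0.32  0.6   0.57]
lid [328. 229.] 215 ztop 0.0830 c [0.6476 0.004 ] r 0.0278 med [0.6439 0.0035 0.0815]
lid [332. 246.] 199 ztop 0.0827 c [0.5824 0.0806] r 0.0274 med [0.5879 0.0839 0.0817]
lid [354. 310.] 485 ztop 0.0660 c [0.4388 0.2607] r 0.0272 med [0.4395 0.2617 0.0645]
```

>>> {"name": "send_rows", "arguments": {"deltas": [{"dx":0,"dy":0,"dz":-30,"rx":0,"ry":0,"rz":0},{"dx":0,"dy":0,"dz":-60,"rx":0,"ry":0,"rz":0},{"dx":0,"dy":0,"dz":-85,"rx":0,"ry":0,"rz":0},{"dx":0,"dy":0,"dz":-100,"rx":0,"ry":0,"rz":0},{"dx":0,"dy":0,"dz":-102,"rx":0,"ry":0,"rz":0}]}}

```text
clock: 27.2
tcp_pos: [0.4407, 0.2573, 0.0459]
orientation: [0.002, 2.935, -0.006]
contact_force: [-1.1, -0.1, 0.5]
grip_width: 0.0847
gripper_force: 0.0
```

>>> {"name": "send_rows", "arguments": {"deltas": [{"dx":0,"dy":0,"dz":0,"rx":0,"ry":0,"rz":0},{"dx":0,"dy":0,"dz":0,"rx":0,"ry":0,"rz":0},{"dx":0,"dy":0,"dz":0,"rx":0,"ry":0,"rz":0},{"dx":0,"dy":0,"dz":0,"rx":0,"ry":0,"rz":0},{"dx":0,"dy":0,"dz":0,"rx":0,"ry":0,"rz":0}], "jaw": 45}}

```text
clock: 27.62
tcp_pos: [0.4423, 0.2598, 0.0499]
orientation: [0.002, 2.93, 0.002]
contact_force: [-0.5, -1.6, 6.8]
grip_width: 0.0555
gripper_force: 52.8
```

>>> {"name": "send_rows", "arguments": {"deltas": [{"dx":0,"dy":0,"dz":0,"rx":0,"ry":0,"rz":0},{"dx":0,"dy":0,"dz":20,"rx":0,"ry":0,"rz":0},{"dx":0,"dy":0,"dz":40,"rx":0,"ry":0,"rz":0},{"dx":0,"dy":0,"dz":40,"rx":0,"ry":0,"rz":0}]}}

```text
clock: 27.95
tcp_pos: [0.4429, 0.2611, 0.092]
orientation: [0.001, 2.928, 0.006]
contact_force: [0.5, 0.9, -0.3]
grip_width: 0.056
gripper_force: 53.3
```

```bash
python3 - <<'E'
from m import *
o=r.get_obs(); print(o['clock'],o['tcp_pos'],o['contact_force'],o['joints'].round(2))
d=grab('side'); lids(d,cloud(d))
E
```

```text
27.95 [0.44290292 0.26109809 0.09201233] [ 0.51512885  0.92958802 -0.34375789] [-0.66  0.36 -0.1   2.19  0.4   0.46  0.47]
lid [328. 229.] 214 ztop 0.0829 c [0.6463 0.0043] r 0.0281 med [0.6451 0.0054 0.0815]
lid [334. 247.] 264 ztop 0.0828 c [0.5834 0.0802] r 0.0273 med [0.5838 0.0804 0.0816]
lid [360. 293.] 230 ztop 0.1083 c [0.4318 0.2606] r 0.0258 med [0.4268 0.2595 0.107 ]
```

>>> {"name": "send_rows", "arguments": {"deltas": [{"dx":0,"dy":0,"dz":25,"rx":0,"ry":0,"rz":0},{"dx":5,"dy":0,"dz":60,"rx":0,"ry":0,"rz":0},{"dx":15,"dy":-15,"dz":90,"rx":0,"ry":0,"rz":0},{"dx":30,"dy":-40,"dz":105,"rx":0,"ry":0,"rz":0},{"dx":45,"dy":-68.5,"dz":110,"rx":0,"ry":0,"rz":0}]}}

```text
clock: 28.42
tcp_pos: [0.4877, 0.1927, 0.2014]
orientation: [-0.004, 2.927, 0.005]
contact_force: [1.6, -0.1, -1.6]
grip_width: 0.0556
gripper_force: 53.5
```

>>> {"name": "send_rows", "arguments": {"deltas": [{"dx":6,"dy":-34,"dz":0,"rx":0,"ry":0,"rz":0},{"dx":6,"dy":-70,"dz":0,"rx":0,"ry":0,"rz":0},{"dx":6,"dy":-106,"dz":0,"rx":0,"ry":0,"rz":0},{"dx":6,"dy":-143,"dz":0,"rx":0,"ry":0,"rz":0},{"dx":6,"dy":-180,"dz":0,"rx":0,"ry":0,"rz":0}]}}

```text
clock: 28.83
tcp_pos: [0.4913, 0.0094, 0.1978]
orientation: [-0.0, 2.932, -0.0]
contact_force: [1.3, -0.7, -1.4]
grip_width: 0.0552
gripper_force: 53.5
```

>>> {"name": "send_rows", "arguments": {"deltas": [{"dx":0,"dy":-37,"dz":0,"rx":0,"ry":0,"rz":0},{"dx":0,"dy":-74,"dz":0,"rx":0,"ry":0,"rz":0},{"dx":0,"dy":-111,"dz":0,"rx":0,"ry":0,"rz":0},{"dx":0,"dy":-148,"dz":0,"rx":0,"ry":0,"rz":0},{"dx":0,"dy":-185,"dz":0,"rx":0,"ry":0,"rz":0}]}}

```text
clock: 29.25
tcp_pos: [0.4912, -0.1756, 0.1978]
orientation: [0.0, 2.933, -0.0]
contact_force: [1.8, 0.3, -1.4]
grip_width: 0.0555
gripper_force: 53.5
```

>>> {"name": "send_rows", "arguments": {"deltas": [{"dx":0,"dy":-35,"dz":0,"rx":0,"ry":0,"rz":0},{"dx":0,"dy":-65,"dz":0,"rx":0,"ry":0,"rz":0},{"dx":0,"dy":-85,"dz":0,"rx":0,"ry":0,"rz":0},{"dx":0,"dy":-95,"dz":0,"rx":0,"ry":0,"rz":0},{"dx":0,"dy":-95,"dz":0,"rx":0,"ry":0,"rz":0}]}}

```text
clock: 29.67
tcp_pos: [0.4912, -0.2711, 0.1977]
orientation: [0.006, 2.933, -0.002]
contact_force: [0.1, -0.4, -1.3]
grip_width: 0.0554
gripper_force: 53.5
```

>>> {"name": "send_rows", "arguments": {"deltas": [{"dx":0,"dy":0,"dz":-20,"rx":0,"ry":0,"rz":0},{"dx":0,"dy":0,"dz":-45,"rx":0,"ry":0,"rz":0},{"dx":0,"dy":0,"dz":-60,"rx":0,"ry":0,"rz":0},{"dx":0,"dy":0,"dz":-68,"rx":0,"ry":0,"rz":0},{"dx":0,"dy":0,"dz":-72,"rx":0,"ry":0,"rz":0}]}}

```text
clock: 30.08
tcp_pos: [0.4916, -0.2665, 0.1249]
orientation: [-0.003, 2.934, 0.003]
contact_force: [-1.1, 1.0, 3.0]
grip_width: 0.0556
gripper_force: 53.8
```

>>> {"name": "send_rows", "arguments": {"deltas": [{"dx":0,"dy":0,"dz":-4,"rx":0,"ry":0,"rz":0},{"dx":0,"dy":0,"dz":-8,"rx":0,"ry":0,"rz":0},{"dx":0,"dy":0,"dz":-11,"rx":0,"ry":0,"rz":0},{"dx":0,"dy":0,"dz":-12,"rx":0,"ry":0,"rz":0},{"dx":0,"dy":0,"dz":-12,"rx":0,"ry":0,"rz":0}]}}

```text
clock: 30.5
tcp_pos: [0.4933, -0.2682, 0.1159]
orientation: [-0.001, 2.93, 0.0]
contact_force: [-3.0, 4.2, 7.6]
grip_width: 0.0559
gripper_force: 54.3
```

>>> {"name": "send_rows", "arguments": {"deltas": [{"dx":0,"dy":0,"dz":-1.5,"rx":0,"ry":0,"rz":0},{"dx":0,"dy":0,"dz":-3,"rx":0,"ry":0,"rz":0},{"dx":0,"dy":0,"dz":-3,"rx":0,"ry":0,"rz":0},{"dx":0,"dy":0,"dz":-3,"rx":0,"ry":0,"rz":0}]}}

```text
clock: 30.83
tcp_pos: [0.4948, -0.2687, 0.1155]
orientation: [-0.001, 2.926, -0.001]
contact_force: [-7.6, 5.6, 28.4]
grip_width: 0.0555
gripper_force: 56.1
```

>>> {"name": "send_rows", "arguments": {"deltas": [{"dx":0,"dy":0,"dz":0,"rx":0,"ry":0,"rz":0},{"dx":0,"dy":0,"dz":0,"rx":0,"ry":0,"rz":0},{"dx":0,"dy":0,"dz":0,"rx":0,"ry":0,"rz":0},{"dx":0,"dy":0,"dz":0,"rx":0,"ry":0,"rz":0},{"dx":0,"dy":0,"dz":0,"rx":0,"ry":0,"rz":0}]}}

```text
clock: 31.25
tcp_pos: [0.4948, -0.2686, 0.1155]
orientation: [-0.001, 2.926, -0.001]
contact_force: [-8.3, 6.4, 28.7]
grip_width: 0.0554
gripper_force: 56.1
```

>>> {"name": "send_rows", "arguments": {"deltas": [{"dx":0,"dy":0,"dz":0,"rx":0,"ry":0,"rz":0},{"dx":0,"dy":0,"dz":0,"rx":0,"ry":0,"rz":0},{"dx":0,"dy":0,"dz":0,"rx":0,"ry":0,"rz":0},{"dx":0,"dy":0,"dz":0,"rx":0,"ry":0,"rz":0},{"dx":0,"dy":0,"dz":0,"rx":0,"ry":0,"rz":0}]}}

```text
clock: 31.67
tcp_pos: [0.4948, -0.2686, 0.1155]
orientation: [-0.001, 2.926, -0.001]
contact_force: [-7.7, 5.9, 28.3]
grip_width: 0.0558
gripper_force: 56.1
```

>>> {"name": "send_rows", "arguments": {"deltas": [{"dx":0,"dy":0,"dz":0,"rx":0,"ry":0,"rz":0},{"dx":0,"dy":0,"dz":0,"rx":0,"ry":0,"rz":0},{"dx":0,"dy":0,"dz":0,"rx":0,"ry":0,"rz":0},{"dx":0,"dy":0,"dz":0,"rx":0,"ry":0,"rz":0},{"dx":0,"dy":0,"dz":0,"rx":0,"ry":0,"rz":0}]}}

```text
clock: 32.08
tcp_pos: [0.4947, -0.2687, 0.1155]
orientation: [-0.001, 2.926, -0.001]
contact_force: [-7.5, 5.4, 28.0]
grip_width: 0.0555
gripper_force: 56.1
```

>>> {"name": "send_rows", "arguments": {"deltas": [{"dx":0,"dy":0,"dz":0,"rx":0,"ry":0,"rz":0},{"dx":0,"dy":0,"dz":0,"rx":0,"ry":0,"rz":0},{"dx":0,"dy":0,"dz":0,"rx":0,"ry":0,"rz":0},{"dx":0,"dy":0,"dz":0,"rx":0,"ry":0,"rz":0},{"dx":0,"dy":0,"dz":0,"rx":0,"ry":0,"rz":0}]}}

```text
clock: 32.5
tcp_pos: [0.4948, -0.2686, 0.1155]
orientation: [-0.001, 2.926, -0.001]
contact_force: [-7.2, 6.8, 27.9]
grip_width: 0.0556
gripper_force: 56.1
```

>>> {"name": "send_rows", "arguments": {"deltas": [{"dx":0,"dy":0,"dz":0,"rx":0,"ry":0,"rz":0},{"dx":0,"dy":0,"dz":0,"rx":0,"ry":0,"rz":0},{"dx":0,"dy":0,"dz":0,"rx":0,"ry":0,"rz":0},{"dx":0,"dy":0,"dz":0,"rx":0,"ry":0,"rz":0},{"dx":0,"dy":0,"dz":0,"rx":0,"ry":0,"rz":0}]}}

```text
clock: 32.92
tcp_pos: [0.4948, -0.2687, 0.1155]
orientation: [-0.001, 2.926, -0.001]
contact_force: [-7.8, 7.2, 28.4]
grip_width: 0.0559
gripper_force: 56.1
```

>>> {"name": "send_rows", "arguments": {"deltas": [{"dx":0,"dy":0,"dz":20,"rx":0,"ry":0,"rz":0},{"dx":0,"dy":0,"dz":50,"rx":0,"ry":0,"rz":0},{"dx":0,"dy":0,"dz":75,"rx":0,"ry":0,"rz":0},{"dx":0,"dy":0,"dz":87,"rx":0,"ry":0,"rz":0},{"dx":0,"dy":0,"dz":87,"rx":0,"ry":0,"rz":0}]}}

```text
clock: 33.33
tcp_pos: [0.4944, -0.27, 0.2025]
orientation: [-0.0, 2.925, -0.005]
contact_force: [0.5, -0.6, -1.0]
grip_width: 0.0554
gripper_force: 53.5
```

>>> {"name": "send_rows", "arguments": {"deltas": [{"dx":8,"dy":20,"dz":0,"rx":0,"ry":0,"rz":0},{"dx":22,"dy":54,"dz":0,"rx":0,"ry":0,"rz":0},{"dx":36,"dy":88,"dz":0,"rx":0,"ry":0,"rz":0},{"dx":50,"dy":122,"dz":0,"rx":0,"ry":0,"rz":0},{"dx":64,"dy":156,"dz":0,"rx":0,"ry":0,"rz":0}]}}

```text
clock: 33.75
tcp_pos: [0.556, -0.1112, 0.1975]
orientation: [0.001, 2.933, 0.0]
contact_force: [1.0, -0.6, -0.2]
grip_width: 0.0555
gripper_force: 53.5
```

>>> {"name": "send_rows", "arguments": {"deltas": [{"dx":12,"dy":28,"dz":0,"rx":0,"ry":0,"rz":0},{"dx":20,"dy":46.5,"dz":0,"rx":0,"ry":0,"rz":0},{"dx":20,"dy":46.5,"dz":-20,"rx":0,"ry":0,"rz":0},{"dx":20,"dy":46.5,"dz":-45,"rx":0,"ry":0,"rz":0},{"dx":20,"dy":46.5,"dz":-60,"rx":0,"ry":0,"rz":0}]}}

```text
clock: 34.17
tcp_pos: [0.5749, -0.0653, 0.1356]
orientation: [-0.003, 2.935, 0.001]
contact_force: [-0.3, 0.1, -1.7]
grip_width: 0.0555
gripper_force: 53.5
```

```bash
python3 - <<'E'
from m import *
o=r.get_obs(); print(o['clock'],o['tcp_pos'],o['contact_force'],o['grip_width'])
F=[]
for n in ['scene','side']:
    d=grab(n); P=cloud(d); print(n); lids(d,P); F.append(d['frame'])
cv2.imwrite('pics/d3.png',cv2.resize(np.hstack([F[0][120:320,260:460],F[1][120:320,180:380]]),None,fx=2,fy=2))
E
```

```text
34.1667 [ 0.57486474 -0.065253    0.13560944] [-0.32381734  0.07989898 -1.68207262] 0.05548402197921042
scene
lid [306. 240.] 252 ztop 0.0834 c [0.5847 0.0745] r 0.0274 med [0.5846 0.0739 0.082 ]
lid [355. 248.] 169 ztop 0.0835 c [ 0.6316 -0.0317] r 0.0619 med [ 0.658  -0.0098  0.0819]
side
lid [328. 229.] 216 ztop 0.0828 c [0.6481 0.0033] r 0.0292 med [0.6436 0.0045 0.0817]
lid [334. 247.] 267 ztop 0.0830 c [0.5845 0.0784] r 0.0277 med [0.5838 0.0808 0.0816]
```

View pics/d3.png

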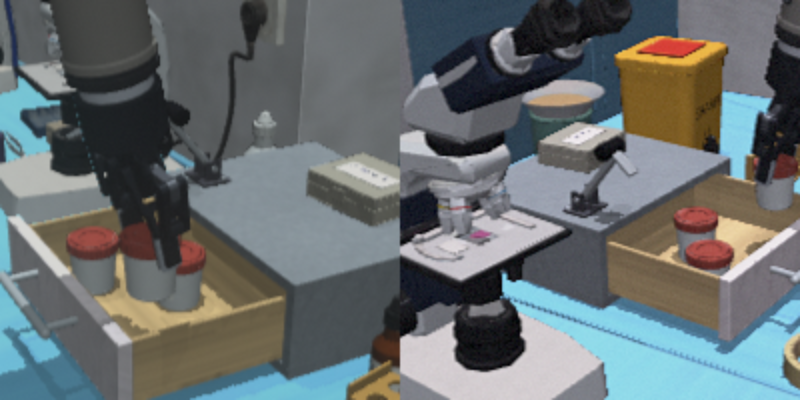

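The left and middle cups stand in the drawer, and the right cup hangs clear at (148,270). I'll lower it and release it in the same way.

>>> {"name": "send_rows", "arguments": {"deltas": [{"dx":0,"dy":0,"dz":-25,"rx":0,"ry":0,"rz":0},{"dx":0,"dy":0,"dz":-45,"rx":0,"ry":0,"rz":0},{"dx":0,"dy":0,"dz":-60,"rx":0,"ry":0,"rz":0},{"dx":0,"dy":0,"dz":-67,"rx":0,"ry":0,"rz":0},{"dx":0,"dy":0,"dz":-69,"rx":0,"ry":0,"rz":0}]}}

```text
clock: 34.68
tcp_pos: [0.5756, -0.0664, 0.0686]
orientation: [0.0, 2.934, 0.0]
contact_force: [0.2, 0.5, 0.9]
grip_width: 0.0555
gripper_force: 53.5
```

>>> {"name": "send_rows", "arguments": {"deltas": [{"dx":0,"dy":0,"dz":-1,"rx":0,"ry":0,"rz":0},{"dx":0,"dy":0,"dz":-2,"rx":0,"ry":0,"rz":0},{"dx":0,"dy":0,"dz":-3,"rx":0,"ry":0,"rz":0},{"dx":0,"dy":0,"dz":-3,"rx":0,"ry":0,"rz":0}]}}

```text
clock: 35.02
tcp_pos: [0.5766, -0.0663, 0.0671]
orientation: [0.0, 2.931, 0.0]
contact_force: [-0.5, 0.5, -1.4]
grip_width: 0.0555
gripper_force: 53.5
```

>>> {"name": "send_rows", "arguments": {"deltas": [{"dx":0,"dy":0,"dz":0,"rx":0,"ry":0,"rz":0},{"dx":0,"dy":0,"dz":0,"rx":0,"ry":0,"rz":0},{"dx":0,"dy":0,"dz":0,"rx":0,"ry":0,"rz":0},{"dx":0,"dy":0,"dz":0,"rx":0,"ry":0,"rz":0}], "jaw": 68}}

```text
clock: 35.35
tcp_pos: [0.5762, -0.0663, 0.0666]
orientation: [-0.0, 2.932, 0.0]
contact_force: [-0.8, -0.6, -0.6]
grip_width: 0.068
gripper_force: 0.0
```

>>> {"name": "send_rows", "arguments": {"deltas": [{"dx":0,"dy":0,"dz":15,"rx":0,"ry":0,"rz":0},{"dx":0,"dy":0,"dz":40,"rx":0,"ry":0,"rz":0},{"dx":0,"dy":0,"dz":75,"rx":0,"ry":0,"rz":0},{"dx":-25,"dy":0,"dz":100,"rx":0,"ry":0,"rz":0},{"dx":-60,"dy":15,"dz":110,"rx":0,"ry":0,"rz":0}]}}

```text
clock: 35.77
tcp_pos: [0.52, -0.0536, 0.1807]
orientation: [0.005, 2.923, -0.002]
contact_force: [0.4, -0.2, 0.5]
grip_width: 0.0679
gripper_force: 0.0
```

```bash
python3 - <<'E'
from m import *
o=r.get_obs(); print(o['clock'],o['tcp_pos'],o['contact_force'],o['joints'].round(2))
for n in ['scene','side']:
    d=grab(n); P=cloud(d); print(n); lids(d,P)
E
```

```text
35.7667 [ 0.52004302 -0.05358201  0.18068173] [ 0.41507897 -0.19652045  0.49388407] [-0.08  0.2   0.07  2.14 -0.02  0.58  1.56]
scene
lid [305. 240.] 235 ztop 0.0835 c [0.5849 0.0742] r 0.0271 med [0.5817 0.0741 0.082 ]
lid [349. 248.] 355 ztop 0.0832 c [ 6.473e-01 -5.000e-04] r 0.0275 med [ 0.6473 -0.0022  0.082 ]
lid [336. 272.] 427 ztop 0.0833 c [ 0.5732 -0.0702] r 0.0267 med [ 0.5731 -0.0697  0.0819]
side
lid [365. 226.] 213 ztop 0.0829 c [ 0.574  -0.0657] r 0.0275 med [ 0.5738 -0.0642  0.0815]
lid [328. 229.] 219 ztop 0.0827 c [0.6462 0.005 ] r 0.0294 med [0.6446 0.0046 0.0814]
lid [334. 247.] 266 ztop 0.0831 c [0.5826 0.0795] r 0.0266 med [0.585  0.0804 0.0816]
```

All three cups stand upright in the drawer, with lid tops at 0.083 m. Next I'll straighten the tool, close the fingers and go in front of the handle.

>>> {"name": "send_rows", "arguments": {"deltas": [{"dx":0,"dy":10,"dz":0,"rx":0,"ry":6,"rz":0},{"dx":0,"dy":25,"dz":0,"rx":0,"ry":12,"rz":0},{"dx":-20,"dy":45,"dz":0,"rx":0,"ry":12,"rz":0},{"dx":-45,"dy":56,"dz":0,"rx":0,"ry":12,"rz":0},{"dx":-70,"dy":56,"dz":0,"rx":0,"ry":12,"rz":0}], "jaw": 0}}

```text
clock: 36.28
tcp_pos: [0.446, 0.0075, 0.1756]
orientation: [0.006, -3.141, -0.001]
contact_force: [-0.6, -0.9, -0.0]
grip_width: 0.0072
gripper_force: 0.0
```

>>> {"name": "send_rows", "arguments": {"deltas": [{"dx":-7,"dy":0,"dz":0,"rx":0,"ry":0,"rz":0},{"dx":-7,"dy":0,"dz":0,"rx":0,"ry":0,"rz":0},{"dx":-7,"dy":0,"dz":0,"rx":0,"ry":0,"rz":0}]}}

```text
clock: 36.53
tcp_pos: [0.4397, 0.0046, 0.1765]
orientation: [0.0, 3.14, 0.0]
contact_force: [0.2, -0.1, -0.5]
grip_width: -0.0002
gripper_force: 0.0
```

```bash
python3 - <<'E'
from m import *
o=r.get_obs(); print(o['clock'],o['tcp_pos'],o['contact_force'],o['joints'].round(2),o['grip_width']); print(rot(o['orientation']).round(3))
d=grab('side'); Q=cloud(d).reshape(-1,3); Q=Q[np.isfinite(Q[:,0])]
for y in (-.04,0,.02,.06):
    s=Q[(abs(Q[:,1]-y)<.006)&(Q[:,2]>.069)&(Q[:,2]<.084)&(Q[:,0]>.44)&(Q[:,0]<.49)]; print(y,len(s),s[:,0].min() if len(s) else 0)
c=Q[(Q[:,2]>.125)&(Q[:,2]<.23)&(Q[:,0]>.64)&(Q[:,0]<.78)&(Q[:,1]>.03)&(Q[:,1]<.14)]
for z in np.arange(.125,.21,.01):
    k=c[(c[:,2]>=z)&(c[:,2]<z+.01)]
    if len(k): print(round(z,3),len(k),k.min(0).round(3),k.max(0).round(3))
E
```

```text
36.5333 [0.4397485  0.00455297 0.17653111] [ 0.2151423  -0.05937595 -0.45425604] [-0.18  0.17  0.03  2.16 -0.01  0.8   1.43] -0.00023251068984536354
[[-1.     0.     0.001]
 [ 0.     1.     0.   ]
 [-0.001  0.    -1.   ]]
-0.04 19 0.46418245170811806
0 9 0.4701927285798513
0.02 10 0.46867454750447707
0.06 16 0.4715581328257252
0.125 46 [0.735 0.085 0.125] [0.759 0.118 0.135]
0.135 20 [0.727 0.093 0.135] [0.742 0.109 0.145]
0.145 17 [0.719 0.097 0.146] [0.734 0.111 0.154]
0.155 19 [0.711 0.096 0.155] [0.727 0.11  0.165]
0.165 46 [0.669 0.095 0.165] [0.716 0.112 0.175]
0.175 54 [0.675 0.097 0.175] [0.712 0.119 0.185]
0.185 69 [0.685 0.084 0.185] [0.715 0.124 0.195]
0.195 74 [0.694 0.086 0.195] [0.714 0.122 0.204]
```

>>> {"name": "send_rows", "arguments": {"deltas": [{"dx":0,"dy":0,"dz":-30,"rx":0,"ry":0,"rz":0},{"dx":0,"dy":0,"dz":-65,"rx":0,"ry":0,"rz":0},{"dx":0,"dy":0,"dz":-95,"rx":0,"ry":0,"rz":0},{"dx":0,"dy":0,"dz":-106,"rx":0,"ry":0,"rz":0},{"dx":0,"dy":0,"dz":-106,"rx":0,"ry":0,"rz":0}]}}

```text
clock: 37.0
tcp_pos: [0.4384, 0.0043, 0.0677]
orientation: [-0.001, -3.137, 0.001]
contact_force: [-0.1, 0.3, 0.8]
grip_width: -0.0002
gripper_force: 0.0
```

>>> {"name": "send_rows", "arguments": {"deltas": [{"dx":5,"dy":0,"dz":0,"rx":0,"ry":0,"rz":0},{"dx":12,"dy":0,"dz":0,"rx":0,"ry":0,"rz":0},{"dx":20,"dy":-0.5,"dz":0,"rx":0,"ry":0,"rz":0},{"dx":30,"dy":-1,"dz":0,"rx":0,"ry":0,"rz":0},{"dx":40,"dy":-1.5,"dz":0,"rx":0,"ry":0,"rz":0}]}}

```text
clock: 37.42
tcp_pos: [0.4807, 0.0031, 0.0712]
orientation: [0.0, 3.14, 0.0]
contact_force: [-1.7, -1.2, 1.3]
grip_width: 0.0001
gripper_force: 0.7
```

>>> {"name": "send_rows", "arguments": {"deltas": [{"dx":12,"dy":-0.7,"dz":0,"rx":0,"ry":0,"rz":0},{"dx":26,"dy":-1.5,"dz":0,"rx":0,"ry":0,"rz":0},{"dx":42,"dy":-2.5,"dz":0,"rx":0,"ry":0,"rz":0},{"dx":58,"dy":-3.5,"dz":0,"rx":0,"ry":0,"rz":0},{"dx":74,"dy":-4.4,"dz":0,"rx":0,"ry":0,"rz":0}]}}

```text
clock: 37.83
tcp_pos: [0.5547, -0.0015, 0.0708]
orientation: [0.0, 3.141, -0.0]
contact_force: [-1.5, -0.6, -0.4]
grip_width: 0.0
gripper_force: 0.9
```

>>> {"name": "send_rows", "arguments": {"deltas": [{"dx":15,"dy":-0.9,"dz":0,"rx":0,"ry":0,"rz":0},{"dx":28,"dy":-1.7,"dz":0,"rx":0,"ry":0,"rz":0},{"dx":40,"dy":-2.4,"dz":0,"rx":0,"ry":0,"rz":0},{"dx":50,"dy":-3,"dz":0,"rx":0,"ry":0,"rz":0},{"dx":58,"dy":-3.5,"dz":0,"rx":0,"ry":0,"rz":0}]}}

```text
clock: 38.25
tcp_pos: [0.6128, -0.005, 0.0707]
orientation: [0.0, 3.14, -0.0]
contact_force: [-1.6, -0.3, 0.9]
grip_width: 0.0
gripper_force: 0.6
```

```bash
python3 - <<'E'
from m import *
o=r.get_obs(); print(o['clock'],o['tcp_pos'],o['contact_force'])
d=grab('scene'); cv2.imwrite('pics/sc5.png',d['frame']); lids(d,cloud(d)); Q=cloud(d).reshape(-1,3); Q=Q[np.isfinite(Q[:,0])]
for y in (-.1,-.06,.06,.1):
    s=Q[(abs(Q[:,1]-y)<.006)&(Q[:,0]>.5)&(Q[:,0]<.75)&(Q[:,2]>.03)&(Q[:,2]<.06)]; t=Q[(abs(Q[:,1]-y)<.006)&(Q[:,0]>.5)&(Q[:,0]<.75)&(abs(Q[:,2]-.105)<.003)]
    print(y,np.percentile(s[:,0],5) if len(s) else 0,np.percentile(t[:,0],3) if len(t) else 0)
E
```

```text
38.25 [ 0.61275946 -0.00500855  0.07068483] [-1.63668193 -0.26488437  0.89177963]
-0.1 0.6578738509534535 0.6817800755096245
-0.06 0.6604445125028308 0.6851144940482684
0.06 0.6681047000699847 0.691833836574457
0.1 0 0.7163789098529992
```

>>> {"name": "send_rows", "arguments": {"deltas": [{"dx":4,"dy":-0.2,"dz":0,"rx":0,"ry":0,"rz":0},{"dx":8,"dy":-0.4,"dz":0,"rx":0,"ry":0,"rz":0},{"dx":11,"dy":-0.6,"dz":0,"rx":0,"ry":0,"rz":0},{"dx":14,"dy":-0.8,"dz":0,"rx":0,"ry":0,"rz":0}]}}

```text
clock: 38.63
tcp_pos: [0.6209, -0.0054, 0.0696]
orientation: [-0.0, -3.132, 0.0]
contact_force: [-18.8, 0.5, 13.0]
grip_width: -0.0002
gripper_force: 9.1
```

>>> {"name": "send_rows", "arguments": {"deltas": [{"dx":2,"dy":-0.1,"dz":0,"rx":0,"ry":0,"rz":0},{"dx":4,"dy":-0.2,"dz":0,"rx":0,"ry":0,"rz":0},{"dx":4,"dy":-0.2,"dz":0,"rx":0,"ry":0,"rz":0}]}}

```text
clock: 38.88
tcp_pos: [0.6209, -0.0057, 0.0689]
orientation: [-0.0, -3.124, 0.0]
contact_force: [-21.7, 0.5, 13.5]
grip_width: 0.0
gripper_force: 10.7
```

The drawer stopped hard at 20 N and is shut. The pushed travel agrees with the cabinet geometry. I'll back off and go behind the raised clamp grip.

>>> {"name": "send_rows", "arguments": {"deltas": [{"dx":-10,"dy":0,"dz":0,"rx":0,"ry":0,"rz":0},{"dx":-25,"dy":0,"dz":0,"rx":0,"ry":0,"rz":0},{"dx":-28,"dy":0,"dz":30,"rx":0,"ry":0,"rz":0},{"dx":-28,"dy":0,"dz":65,"rx":0,"ry":0,"rz":0},{"dx":-28,"dy":0,"dz":105,"rx":0,"ry":0,"rz":0}]}}

```text
clock: 39.3
tcp_pos: [0.5993, -0.0056, 0.1752]
orientation: [0.001, -3.138, 0.0]
contact_force: [1.0, 0.6, -0.2]
grip_width: -0.0002
gripper_force: 0.0
```

>>> {"name": "send_rows", "arguments": {"deltas": [{"dx":0,"dy":0,"dz":35,"rx":0,"ry":0,"rz":0},{"dx":15,"dy":0,"dz":65,"rx":0,"ry":0,"rz":0},{"dx":45,"dy":0,"dz":75,"rx":0,"ry":0,"rz":0},{"dx":80,"dy":0,"dz":75,"rx":0,"ry":0,"rz":0},{"dx":115,"dy":10,"dz":75,"rx":0,"ry":0,"rz":0}]}}

```text
clock: 39.72
tcp_pos: [0.7178, 0.0015, 0.2529]
orientation: [0.005, 3.138, -0.002]
contact_force: [-0.5, -0.8, -0.4]
grip_width: -0.0002
gripper_force: 0.0
```

>>> {"name": "send_rows", "arguments": {"deltas": [{"dx":25,"dy":25,"dz":0,"rx":0,"ry":0,"rz":0},{"dx":25,"dy":60,"dz":0,"rx":0,"ry":0,"rz":0},{"dx":25,"dy":90,"dz":0,"rx":0,"ry":0,"rz":0},{"dx":25,"dy":98,"dz":0,"rx":0,"ry":0,"rz":0},{"dx":25,"dy":98,"dz":0,"rx":0,"ry":0,"rz":0}]}}

```text
clock: 40.13
tcp_pos: [0.7404, 0.1078, 0.2498]
orientation: [0.01, -3.141, -0.004]
contact_force: [-1.0, -0.0, -0.4]
grip_width: 0.0001
gripper_force: 0.0
```

```bash
python3 - <<'E'
from m import *
o=r.get_obs(); print(o['clock'],o['tcp_pos'],o['contact_force'],o['joints'].round(2))
F=[]
for n in ['scene','side']:
    d=grab(n); F.append(d['frame']); Q=cloud(d).reshape(-1,3); Q=Q[np.isfinite(Q[:,0])]
    for y in (-.1,-.06,.06,.09):
        s=Q[(abs(Q[:,1]-y)<.006)&(Q[:,0]>.5)&(Q[:,0]<.75)&(Q[:,2]>.03)&(Q[:,2]<.06)]; print(y,np.percentile(s[:,0],5) if len(s) else 0)
cv2.imwrite('pics/d4.png',cv2.resize(np.hstack([F[0][120:320,260:460],F[1][120:320,180:380]]),None,fx=2,fy=2))
E
```

```text
40.1333 [0.74039393 0.1078307  0.24979855] [-0.98734412 -0.04542874 -0.3621013 ] [-0.26  0.6   0.05  1.34 -0.03  1.2   1.37]
-0.1 0.6652243678928704
-0.06 0.6679913196589605
0.06 0.6755088559797991
0.09 0.6778691257386764
-0.1 0.6654864314138599
-0.06 0.6684965244800535
0.06 0.6750223915577058
0.09 0.6761937658591709
```

View pics/d4.png

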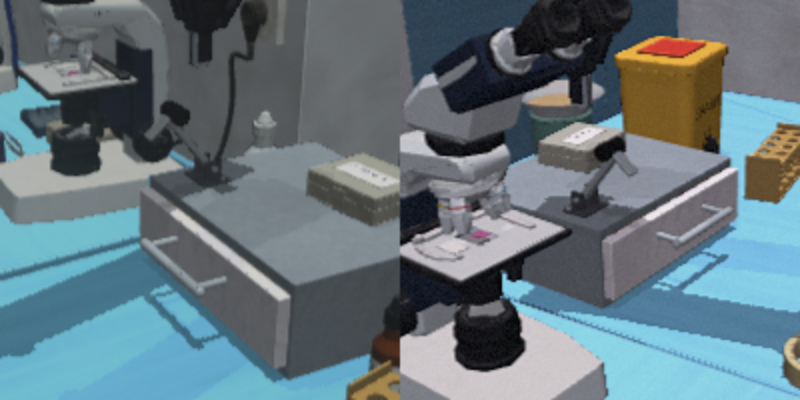

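The drawer front is flush, and the raised clamp grip is at (175,115) in the left view. I'll lower the fingers behind it and swing it forward.

>>> {"name": "send_rows", "arguments": {"deltas": [{"dx":0,"dy":0,"dz":-25,"rx":0,"ry":0,"rz":0},{"dx":0,"dy":0,"dz":-45,"rx":0,"ry":0,"rz":0},{"dx":0,"dy":0,"dz":-53,"rx":0,"ry":0,"rz":0},{"dx":0,"dy":0,"dz":-53,"rx":0,"ry":0,"rz":0}]}}

```text
clock: 40.57
tcp_pos: [0.7397, 0.0995, 0.1948]
orientation: [-0.004, -3.137, 0.003]
contact_force: [0.3, 1.1, -0.1]
grip_width: -0.0002
gripper_force: 0.0
```

>>> {"name": "send_rows", "arguments": {"deltas": [{"dx":-6,"dy":0,"dz":0,"rx":0,"ry":0,"rz":0},{"dx":-12,"dy":0,"dz":0,"rx":0,"ry":0,"rz":0},{"dx":-18,"dy":0,"dz":-2,"rx":0,"ry":0,"rz":0},{"dx":-24,"dy":0,"dz":-4,"rx":0,"ry":0,"rz":0},{"dx":-29,"dy":0,"dz":-6,"rx":0,"ry":0,"rz":0}]}}

```text
clock: 40.98
tcp_pos: [0.712, 0.1022, 0.1922]
orientation: [0.0, 3.139, 0.0]
contact_force: [2.4, -0.1, -0.9]
grip_width: 0.0002
gripper_force: 1.0
```

```bash
cat > c.py <<'E'
from m import *
o=r.get_obs(); print(o['clock'],o['tcp_pos'],o['contact_force'])
d=grab('side'); P=cloud(d); Q=P.reshape(-1,3); C=d['frame'].reshape(-1,3); k=np.isfinite(Q[:,0]); Q=Q[k]
c=Q[(Q[:,2]>.112)&(Q[:,2]<.23)&(Q[:,0]>.62)&(Q[:,0]<.78)&(Q[:,1]>.115)&(Q[:,1]<.135)]
print('grip end face',len(c),np.median(c,0) if len(c) else '',c.min(0) if len(c) else '',c.max(0) if len(c) else '')
cv2.imwrite('pics/c.png',cv2.resize(d['frame'][150:260,240:360],None,fx=4,fy=4))
E
python3 c.py
```

```text
40.9833 [0.71198742 0.1022054  0.19223018] [ 2.4248415  -0.12537383 -0.90101441]
grip end face 130 [0.70143638 0.11790747 0.18666377] [0.68078208 0.11500266 0.11352082] [0.75690336 0.13487041 0.22991262]
```

>>> {"name": "send_rows", "arguments": {"deltas": [{"dx":-6,"dy":0,"dz":-3,"rx":0,"ry":0,"rz":0},{"dx":-13,"dy":0,"dz":-7,"rx":0,"ry":0,"rz":0},{"dx":-18,"dy":0,"dz":-12,"rx":0,"ry":0,"rz":0},{"dx":-23,"dy":0,"dz":-17,"rx":0,"ry":0,"rz":0}]}}

```text
clock: 41.37
tcp_pos: [0.6884, 0.1025, 0.1739]
orientation: [-0.0, 3.142, 0.0]
contact_force: [1.9, 0.3, 0.2]
grip_width: 0.0002
gripper_force: 0.7
```

>>> {"name": "send_rows", "arguments": {"deltas": [{"dx":-2,"dy":0,"dz":-5,"rx":0,"ry":0,"rz":0},{"dx":-5,"dy":0,"dz":-11,"rx":0,"ry":0,"rz":0},{"dx":-8,"dy":0,"dz":-16,"rx":0,"ry":0,"rz":0},{"dx":-8,"dy":0,"dz":-16,"rx":0,"ry":0,"rz":0}]}}

```text
clock: 41.7
tcp_pos: [0.6797, 0.1023, 0.1567]
orientation: [0.0, -3.139, 0.001]
contact_force: [-0.1, 0.9, 0.8]
grip_width: 0.0002
gripper_force: 0.0
```

```bash
python3 c.py
```

```text
41.7 [0.67967406 0.10230399 0.15666309] [-0.10605963  0.9261892   0.82881618]
grip end face 242 [0.67134239 0.11920386 0.19179037] [0.65830391 0.11501151 0.11390765] [0.75308996 0.1348754  0.22995747]
```

View pics/c.png

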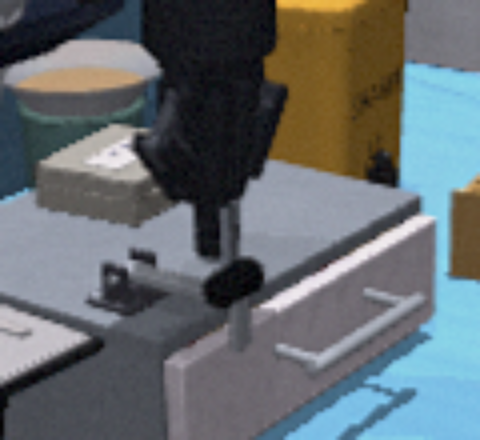

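The picture shows the clamp nearly down: the grip is at (233,283) and the hook hangs in front of the drawer front. Now I'll press on the grip from above.

>>> {"name": "send_rows", "arguments": {"deltas": [{"dx":0,"dy":0,"dz":15,"rx":0,"ry":0,"rz":0},{"dx":-3,"dy":0,"dz":17,"rx":0,"ry":0,"rz":0},{"dx":-10,"dy":0,"dz":17,"rx":0,"ry":0,"rz":0},{"dx":-13,"dy":0,"dz":17,"rx":0,"ry":0,"rz":0},{"dx":-13,"dy":0,"dz":10,"rx":0,"ry":0,"rz":0}]}}

```text
clock: 42.17
tcp_pos: [0.6676, 0.1025, 0.169]
orientation: [-0.0, 3.14, 0.001]
contact_force: [0.0, 0.8, -1.0]
grip_width: 0.0002
gripper_force: 0.0
```

>>> {"name": "send_rows", "arguments": {"deltas": [{"dx":0,"dy":0,"dz":-4,"rx":0,"ry":0,"rz":0},{"dx":0,"dy":0,"dz":-8,"rx":0,"ry":0,"rz":0},{"dx":0,"dy":0,"dz":-12,"rx":0,"ry":0,"rz":0},{"dx":0,"dy":0,"dz":-14,"rx":0,"ry":0,"rz":0},{"dx":0,"dy":0,"dz":-14,"rx":0,"ry":0,"rz":0}]}}

```text
clock: 42.58
tcp_pos: [0.6677, 0.1023, 0.1549]
orientation: [-0.0, -3.14, 0.0]
contact_force: [-3.8, -0.4, 7.7]
grip_width: 0.0
gripper_force: 3.6
```

>>> {"name": "send_rows", "arguments": {"deltas": [{"dx":0,"dy":0,"dz":-1.5,"rx":0,"ry":0,"rz":0},{"dx":0,"dy":0,"dz":-3,"rx":0,"ry":0,"rz":0},{"dx":0,"dy":0,"dz":-3,"rx":0,"ry":0,"rz":0}]}}

```text
clock: 42.83
tcp_pos: [0.6678, 0.1023, 0.1544]
orientation: [-0.001, -3.141, -0.001]
contact_force: [-10.7, -1.6, 23.8]
grip_width: -0.0002
gripper_force: 11.2
```

>>> {"name": "send_rows", "arguments": {"deltas": [{"dx":0,"dy":0,"dz":15,"rx":0,"ry":0,"rz":0},{"dx":0,"dy":0,"dz":45,"rx":0,"ry":0,"rz":0},{"dx":0,"dy":-20,"dz":80,"rx":0,"ry":0,"rz":0},{"dx":-20,"dy":-50,"dz":105,"rx":0,"ry":0,"rz":0},{"dx":-50,"dy":-80,"dz":120,"rx":0,"ry":0,"rz":0}]}}

```text
clock: 43.25
tcp_pos: [0.6239, 0.0258, 0.2721]
orientation: [-0.002, 3.136, 0.001]
contact_force: [1.0, -0.4, 0.3]
grip_width: 0.0003
gripper_force: 0.0
```

>>> {"name": "send_rows", "arguments": {"deltas": [{"dx":-25,"dy":-30,"dz":0,"rx":0,"ry":0,"rz":0},{"dx":-50,"dy":-50,"dz":0,"rx":0,"ry":0,"rz":0},{"dx":-50,"dy":-50,"dz":0,"rx":0,"ry":0,"rz":0},{"dx":-50,"dy":-50,"dz":0,"rx":0,"ry":0,"rz":0}]}}

```text
clock: 43.58
tcp_pos: [0.5707, -0.0259, 0.2696]
orientation: [0.005, 3.141, -0.0]
contact_force: [1.2, 0.2, 0.2]
grip_width: 0.0002
gripper_force: 0.0
```

```bash
python3 - <<'E'
from m import *
o=r.get_obs(); print(o['clock'],o['tcp_pos'],o['contact_force'])
F=[]
for n in ['scene','side']:
    d=grab(n); F.append(d['frame']); Q=cloud(d).reshape(-1,3); Q=Q[np.isfinite(Q[:,0])]
    for y in (-.1,-.06,.06):
        s=Q[(abs(Q[:,1]-y)<.006)&(Q[:,0]>.5)&(Q[:,0]<.75)&(Q[:,2]>.03)&(Q[:,2]<.06)]; print(y,np.percentile(s[:,0],5) if len(s) else 0)
    c=Q[(Q[:,2]>.12)&(Q[:,2]<.23)&(Q[:,0]>.62)&(Q[:,0]<.69)&(Q[:,1]>.08)&(Q[:,1]<.13)]
    print('grip',len(c),np.percentile(c,2,0).round(4),np.percentile(c,98,0).round(4))
cv2.imwrite('pics/d5.png',cv2.resize(np.hstack([F[0][120:320,260:460],F[1][120:320,180:380]]),None,fx=2,fy=2))
E
```

```text
43.5833 [ 0.57068535 -0.02588235  0.26959379] [1.18083089 0.16758781 0.21968808]
-0.1 0.6655707923121135
-0.06 0.6678498946261817
0.06 0.6750289870227982
grip 154 [0.6565 0.0853 0.1212] [0.6883 0.1191 0.1441]
-0.1 0.665714784367043
-0.06 0.6687245567714871
0.06 0.6750501705810887
grip 147 [0.6568 0.0877 0.121 ] [0.6867 0.124  0.1439]
```

View pics/d5.png

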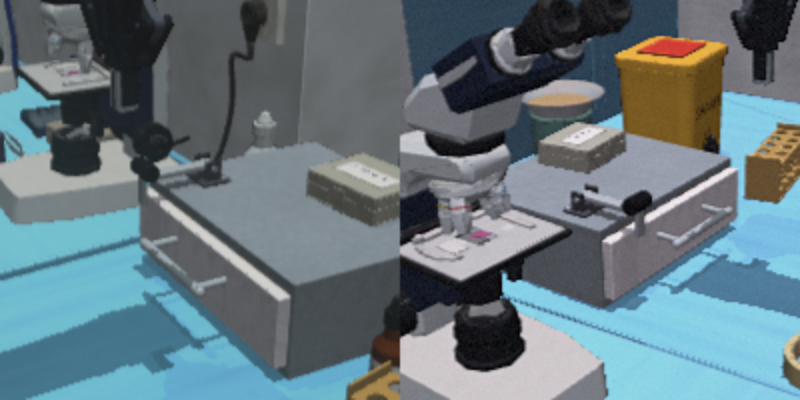

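The picture shows the drawer shut and the clamp down, with the grip at (637,202) in the right view. Its top is at 0.144 m, which matches a grip centre at 0.133 m. The robot is clear, so I'm handing in.

```bash
python3 -c "
from bench import r
print(r.hand_in())"
```

```text
the job is handed in; nothing more can be done
None
```

I pressed all three cups onto the pad in left-to-right order, stood them upright in the drawer, shut it and swung the clamp fully down, then handed the job in at about 44 s; no verdict was returned.

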